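Load the treatment chamber, crank its lid to the vent mark, set and lock the gas flow

ROBOT

A 6-joint arm with a two-finger parallel gripper is mounted at the origin on the work surface. World frame = base frame: x ahead of the robot, y to its left, z up, the work surface at z = 0. Lengths are in m, angles in degrees, forces in N, time in s.
With the tool pointing down it reaches from about 0.425 to 1.125 m from the base axis. Payload 14.9 kg.
Tool frame: the origin (TCP) lies between the finger pads; the fingertips stand 11 mm ahead of it and the grasp point (between the pads) lies 8 mm behind it; z points along the fingers, y is the line along which they close (so a half turn about z gives the same grasp; the last joint's range is limited). The gripper opens to 91 mm and grips with 3 to 60 N. Pads are 32 mm wide; open, the fingers measure 118 mm over their backs; the gripper's body (76 mm by 178 mm) begins 60 mm behind the grasp point.
Start: joints at [-76.221, 21.709, 99.362, -0, 58.929, -1.908], TCP at [0.189, -0.674, 0.225] pointing down, gripper open.
Joint ranges: [-158.91, 158.91], [-42.39, 125.64], [0.06, 152.35], [-60.88, 240.88], [17.5, 164.5], [-176.32, 176.32]. Speed limits (degrees/s): [108.29, 108.29, 136.94, 180, 180, 180].

INTERFACE

Orientations are given as [roll, pitch, yaw] about the fixed x, y, z axes, in that order (R = Rz(yaw) Ry(pitch) Rx(roll)).
In Python, from cell import manip gives the robot as it stands.
- The arm moves only by the shell command python3 -m inch 'ROWS' [OPENING] [FORCE]. ROWS is a JSON object of lists of equal length, an entry for each row: "offset": the shift along the tool's x, y, z in mm, a list of three; "turn": the turn, a rotation vector about the tool's x, y, z in degrees, a list of three. A call has 1 to 8 rows; each row is the pose to reach, as a shift and turn from the pose commanded when the call began, along the tool's axes at that moment; what a row does not reach only later rows make up. A row lasts 1/8 s, in which the tool goes at most 62.5 mm and 10.7 degrees, less where a joint would pass 70% of its speed; a pose out of reach is approached as far as the arm can. A call with a gripper value outside its range is refused whole. OPENING is the finger opening in mm, from 0 to 91.2, set as the call begins (- or left out, the last holds). The fingers move at their own pace and stop on an object; FORCE is the grip in N (left out, the last holds). Time passes only in rows, so rows that repeat a pose let the fingers close. It gives the time, the measured TCP pose, the force, the opening and the grip force at its end, in the units of the state.
- manip.get_obs(): the state, without advancing time (a new reading comes with each control period).
- manip.get_image(name): name is "side" or "top" or "wrist"; returns (picture, depth): 420x560x3 uint8, red, green, blue; 420x560 float32, m along the optical axis (not along the pixel's ray), 0 where there is no reading.
- manip.camera_info(name): a dict with "mtx" (3x3 intrinsics, pixels), "view" (4x4, takes a point from world to camera coordinates); the wrist camera has in their place "T_tool_cam" (4x4, takes a point from camera to tool coordinates, whose origin is the TCP and whose axes are the flange's). Camera axes: x right, y down, z forward; pixel columns grow to the right and rows downward; lengths in m; the calibration is good to about 2 mm. A picture is of the moment at which its call begins: read the wrist's pose just before it. camera_info takes no time and is no camera call.
- manip.hand_in(): hands the job in; it is judged then, once.
The state is a dict: "time_s": time; "joints": joint angles; "dq": joint speeds; "effort": joint torques, N m; "tcp_pos": TCP position; "tcp_rot": TCP orientation; "force": force on the tool from outside, world axes, zero at the start; "ft_torque": the same for the moment, N m; "opening": opening from 0.0 (shut) to 1.0 (fully open); "gripper_force": force on a finger pad.
Only numpy, scipy, OpenCV 4.12 (cv2) and the standard library are available. Lean on these libraries where they do the work, as an engineer would, in place of code of your own. Each camera call takes 0.05 s, during which the arm holds its last target. There are 200 camera calls.

TASK

Put every museum object that lies on the bench (two to four small toys and keepsakes) into the open treatment chamber, each resting on its floor and none on top of another; then crank the handwheel until the lid's pointer stands on the red mark of the scale. After that slide the yellow guard off the flow knob, turn the knob until its white pointer points at the red mark on the dial, and slide the guard fully back over the knob; do these steps in this order and leave the phone, jar and loupe alone.

Things in the scene. Friction and masses are not known exactly. Their poses are not given: they have to be found in the camera images.
- chamber_floor (a point): open-topped aluminium chamber, outside 200 x 200 mm, walls 8 mm thick, 56 mm high; inside 184 x 184 mm. Point: centre of the inside floor, 8 mm above the bench; x runs away from the robot along the side rails (15 mm wide, 56 high, reaching 240 mm beyond the far wall), y left, z up. The lid starts parked, its leading edge at x = +115 mm here: the chamber is open.
- lid (a joint): how far (m) the clear, blue-framed sliding lid (200 x 218 mm, 57 to 69 mm above the bench) has closed from its parked place towards the robot (-x of the chamber); 0 parked, 0.21 at most. Only the handwheel's screw drives it: 30 mm for each full turn.
- lid_pointer (a point): black pointer at the left end of the lid's leading edge, over the white scale strip left of the chamber, 130 mm left of the chamber's middle line; it travels with the lid.
- gap_mark: red band, 8 mm wide along the scale, on the white scale strip left of the chamber; origin in the middle of the band, x axis along the scale (the chamber's x). Its place differs: 30 to 75 mm on the near side of the chamber's centre. The lid pointer is on the mark when over the band (within 4 mm of its middle).
- wheel (a joint): turn (rad) of the handwheel, 0 with the lid parked, growing clockwise as seen from above, which closes the lid (towards the robot); it turns both ways, needs about 0.1 N m and stays where it is left.
- wheel_axis (a point): on the upright axis of the black handwheel (108 mm across, upper face 101 mm above the bench), at the height of its crank handle's middle. The wheel stands on a blue gearbox left of the chamber's near end.
- crank_grip (a point): middle of the red upright crank handle on the handwheel, 18 mm across, 46 mm tall (104 to 150 mm above the bench), 42 mm from the wheel's axis; it spins freely on its pin, so it can be pinched from above and led round in a circle. The point is 130 mm above the bench.
- flow (a joint): turn (rad) of the gas flow knob, growing clockwise seen from above, 0 to 2.4; it stays where it is left.
- flow_grip (a point): on the axis of the black flow knob, 51 mm above the bench: a 46 mm disc with a bar grip 42 mm long, 11 mm wide, 34 to 58 mm above the bench. Its frame's x axis lies along the bar towards the white pointer line. It stands on a grey panel, 220 x 98 mm, 25 mm high (50 mm beyond the panel's middle), and is covered by the guard at the start.
- flow_mark: red mark on the white dial round the flow knob; origin on the knob's axis, its x axis points from there to the mark, 29 mm out (the mark is 7 mm wide). The knob is set when its white pointer points at the mark, within 0.14 rad. The mark's angle differs from start to start, 0.85 to 1.75 rad of knob turn.
- guard (a joint): how far (m) the guard over the knob has been slid off, 0 fully over the knob (locked, as at the start) to 0.105 fully off; it slides along the panel towards the robot (-x of the panel) to come off, needs about 2 N, and stays where it is left.
- guard_tab (a point): upright yellow tab on the guard: 12 mm thick along the sliding direction (x axis of this frame, pointing to the locked place), 36 mm wide, 71 to 105 mm above the bench; the point is 91 mm up. The guard is a yellow tunnel with a clear roof, 60 long, 90 wide, roof top 71 mm above the bench; the tab is 24 mm to the robot's side of its middle.
- house_mid (a point): toy house, yellow walls 36 (x) x 32 (y) mm and 30 mm tall, red gable roof to 44 mm. The point is the middle of it, half-way up; its frame is the object's own, z up as it stands. It may be absent (None).
- tin_mid (a point): blue tin box, 44 (x) x 34 (y) x 32 mm tall. The point is the middle of it, half-way up; its frame is the object's own, z up as it stands. It may be absent (None).
- van_mid (a point): green toy van with white roof, 46 (x) x 28 (y) mm, 40 mm tall, widest 4 to 30 mm up. The point is the middle of it, half-way up; its frame is the object's own, z up as it stands. It may be absent (None).
- weight_mid (a point): hexagonal brass weight, 38 mm across corners (33 across flats), 38 mm tall, a knob of 22 mm at the top from 30 mm up; corners lie along +-x. The point is the middle of it, half-way up; its frame is the object's own, z up as it stands. It may be absent (None).
- puzzle_mid (a point): red puzzle box with dark bands, 42 (x) x 30 (y) x 36 mm tall. The point is the middle of it, half-way up; its frame is the object's own, z up as it stands. It may be absent (None).
- phone: bystander: black phone lying flat, 72 x 150 x 9 mm; origin under its middle
- jar: bystander: jar 60 mm across, 75 mm tall; origin under its middle
- loupe: bystander: black loupe 42 mm across, 35 mm tall; origin under its middle

How it is judged (in metres and radians):
On the way, in this order (a step that is already met when the one before it is completed fails the run):
1. every object present lies on the chamber floor (x of house_mid in the frame of chamber_floor between -0.09 and 0.09 m and y of house_mid in the frame of chamber_floor between -0.09 and 0.09 m and z of house_mid in the frame of chamber_floor between 0 and 0.034 m and x of tin_mid in the frame of chamber_floor between -0.09 and 0.09 m and y of tin_mid in the frame of chamber_floor between -0.09 and 0.09 m and z of tin_mid in the frame of chamber_floor between 0 and 0.034 m and x of van_mid in the frame of chamber_floor between -0.09 and 0.09 m and y of van_mid in the frame of chamber_floor between -0.09 and 0.09 m and z of van_mid in the frame of chamber_floor between 0 and 0.034 m and x of weight_mid in the frame of chamber_floor between -0.09 and 0.09 m and y of weight_mid in the frame of chamber_floor between -0.09 and 0.09 m and z of weight_mid in the frame of chamber_floor between 0 and 0.034 m and x of puzzle_mid in the frame of chamber_floor between -0.09 and 0.09 m and y of puzzle_mid in the frame of chamber_floor between -0.09 and 0.09 m and z of puzzle_mid in the frame of chamber_floor between 0 and 0.034 m and linear speed of each of house, tin, van, weight, puzzle below 0.03 m/s), for 0.2 s.
2. the lid has been cranked until its pointer is on the red scale mark (x of house_mid in the frame of chamber_floor between -0.09 and 0.09 m and y of house_mid in the frame of chamber_floor between -0.09 and 0.09 m and z of house_mid in the frame of chamber_floor between 0 and 0.034 m and x of tin_mid in the frame of chamber_floor between -0.09 and 0.09 m and y of tin_mid in the frame of chamber_floor between -0.09 and 0.09 m and z of tin_mid in the frame of chamber_floor between 0 and 0.034 m and x of van_mid in the frame of chamber_floor between -0.09 and 0.09 m and y of van_mid in the frame of chamber_floor between -0.09 and 0.09 m and z of van_mid in the frame of chamber_floor between 0 and 0.034 m and x of weight_mid in the frame of chamber_floor between -0.09 and 0.09 m and y of weight_mid in the frame of chamber_floor between -0.09 and 0.09 m and z of weight_mid in the frame of chamber_floor between 0 and 0.034 m and x of puzzle_mid in the frame of chamber_floor between -0.09 and 0.09 m and y of puzzle_mid in the frame of chamber_floor between -0.09 and 0.09 m and z of puzzle_mid in the frame of chamber_floor between 0 and 0.034 m and x of lid_pointer in the frame of gap_mark between -0.004 and 0.004 m and velocity of joint lid between -0.003 and 0.003 m/s), for 0.3 s.
3. the guard is slid off and the knob turned to the red mark (x of lid_pointer in the frame of gap_mark between -0.004 and 0.004 m and angle between the x axis of flow_grip and the x axis of flow_mark, either way round below 0.14 rad and value of joint guard above 0.05 m), for 0.2 s.
4. the guard is fully back over the set knob (x of lid_pointer in the frame of gap_mark between -0.004 and 0.004 m and angle between the x axis of flow_grip and the x axis of flow_mark, either way round below 0.14 rad and value of joint guard below 0.006 m), for 0.2 s.
At the end, for the whole second after the job is handed in: Every object present is inside the chamber, its centre no more than 34 mm above the floor, at rest; lid pointer within 4 mm of the middle of the red scale mark; knob pointer within 0.14 rad of the red dial mark; guard within 6 mm of fully over the knob (all of step 1 and all of step 4); the robot touches nothing.
It fails at once if a bystander (phone, jar, loupe) is moved more than 3 cm (distance of any of phone, jar, loupe from where it was at the start of the episode above 0.03 m).
Of house, tin, van, weight, puzzle only 2 to 4 are there at a start; the rules pass over those that are not, and their reading is None.
At some moment in a run one of house, tin, van, weight, puzzle may be knocked a few centimetres aside while the robot is not near it.
Once in a run the grip may slacken for a moment while it holds something.
It also fails if it takes over 210 s, if anything falls off the work surface, if the arm or the gripper's body presses on something with over 40 N, if the wrist force passes 120 N, or if a joint passes its speed limit or range.

## Working session

There is one attempt and no reset: what is moved stays moved. The work goes in short steps, Python scripts to look and compute and a shell command to move; the robot and the scene stay as the last step left them, time stands still between calls to the robot, and variables do not carry over. Pictures are saved under pics/ and viewed, at most 17 in all, crops included, and the job is handed in when it is done.

```bash
mkdir -p pics; ls
cat > h.py <<'E'
import numpy as np, cv2, json
from cell import manip
from scipy.spatial.transform import Rotation as R
def tool():
    o=manip.get_obs(); T=np.eye(4); T[:3,:3]=R.from_euler('xyz',o['tcp_rot'],degrees=True).as_matrix(); T[:3,3]=o['tcp_pos']; return T
def grab(n,save=None):
    T=tool(); im,d=manip.get_image(n); c=manip.camera_info(n); K=np.array(c['mtx'])
    W=T@np.array(c['T_tool_cam']) if n=='wrist' else np.linalg.inv(np.array(c['view']))
    if save: cv2.imwrite('pics/'+save+'.png',im[:,:,::-1]); np.savez('pics/'+save+'.npz',im=im,d=d,K=K,W=W)
    return im,d,K,W
def load(s):
    z=np.load('pics/'+s+'.npz'); return z['im'],z['d'],z['K'],z['W']
def cloud(d,K,W):
    v,u=np.mgrid[:d.shape[0],:d.shape[1]]
    p=np.stack([(u-K[0,2])/K[0,0]*d,(v-K[1,2])/K[1,1]*d,d],-1)
    return p@W[:3,:3].T+W[:3,3]
def ray(u,v,K,W,z):
    r=W[:3,:3]@np.linalg.inv(K)@np.array([u,v,1.]); return W[:3,3]+r*(z-W[2,3])/r[2]
def rel(x,y,z,yaw=None):
    "shift in tool axes (mm) to world point; turn about tool z so tool y has world yaw (mod 180)"
    T=tool(); o=T[:3,:3].T@(np.array([x,y,z])-T[:3,3])*1000
    t=None
    if yaw is not None:
        cur=np.degrees(np.arctan2(T[1,1],T[0,1])); dy=(yaw-cur+90)%180-90; t=-dy
    return o.round(1),t
E
python3 - <<'E'
from h import *
print(manip.get_obs())
for n in('top','side','wrist'):
    im,d,K,W=grab(n,n+'0'); print(n,K.tolist(),W.round(3).tolist())
E
```

```text
pics
{'time_s': 0.0, 'joints': array([-7.62206872e+01,  2.17412015e+01,  9.93952424e+01, -1.18977020e-04,
        5.89285791e+01, -1.90883274e+00]), 'dq': array([-0.03594024,  0.11520223, -0.0218774 , -0.0044278 , -0.00675357,
        0.08234072]), 'effort': array([-5.41480495e-04, -7.63735127e+01, -4.34375954e+01,  6.50151120e-02,
        4.25203156e-02, -8.04449201e-05]), 'tcp_pos': array([ 0.18917262, -0.67355306,  0.22425863]), 'tcp_rot': array([-1.79935010e+02, -2.06408631e-03,  1.56882058e+01]), 'force': array([ 0.29014904,  0.00120011, -0.65009716]), 'ft_torque': array([-0.00354998, -0.02497627, -0.00491243]), 'gripper_force': 0.0, 'opening': 0.9983141821481826}
top [[385.6080641879183, 0.0, 280.224481452895], [0.0, 385.6080641879183, 212.5955345782289], [0.0, 0.0, 1.0]] [[-0.0, -0.985, 0.175, 0.446], [-1.0, 0.0, 0.003, 0.029], [-0.003, -0.175, -0.985, 0.994], [0.0, 0.0, 0.0, 1.0]]
side [[424.9199977452001, 0.0, 278.29133647755555], [0.0, 424.9199977452001, 208.0791711434399], [0.0, 0.0, 1.0]] [[0.768, -0.481, 0.423, 0.23], [-0.64, -0.562, 0.524, -0.444], [-0.014, -0.673, -0.739, 0.81], [0.0, 0.0, 0.0, 1.0]]
wrist [[291.70307154552034, 0.0, 280.21822952280064], [0.0, 291.70307154552034, 206.58449426736706], [0.0, 0.0, 1.0]] [[0.271, -0.936, -0.224, 0.252], [-0.963, -0.263, -0.062, -0.656], [-0.001, 0.233, -0.973, 0.384], [0.0, 0.0, 0.0, 1.0]]
```

View pics/top0.png

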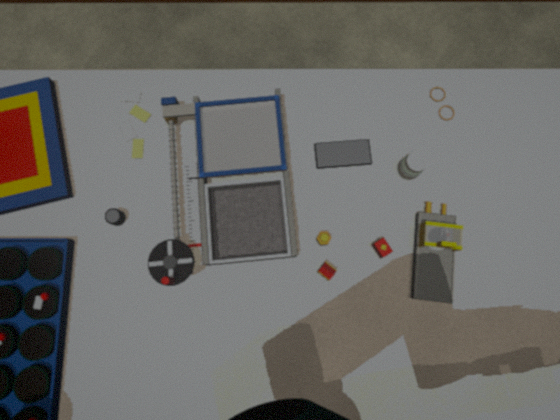

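View pics/side0.png

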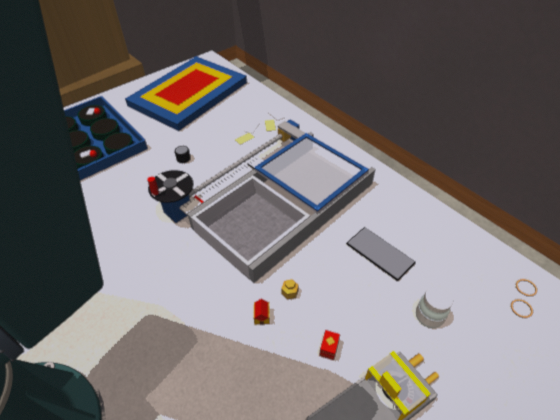

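The top view shows the weight at (323,238), the house at (327,270) and the red puzzle box at (383,247). The chamber is around (248,220), the wheel at (170,262) with its crank at (165,281), the scale mark at (195,245), and the panel at (435,255). I'll measure these now.

```bash
cat >> h.py <<'E'
def masks(im):
    h=cv2.cvtColor(im,cv2.COLOR_RGB2HSV); H,S,V=[h[...,i].astype(int) for i in range(3)]
    return dict(red=((H<8)|(H>172))&(S>140)&(V>70),yellow=(H>18)&(H<35)&(S>130)&(V>90),blue=(H>100)&(H<125)&(S>130)&(V>40),green=(H>40)&(H<85)&(S>100)&(V>40))
def comps(im,d,K,W,amin=12,xlim=(.3,1.0),ylim=(-.65,.4)):
    P=cloud(d,K,W)
    for n,m in masks(im).items():
        k,l,s,c=cv2.connectedComponentsWithStats(m.astype(np.uint8))
        for i in range(1,k):
            if s[i,4]<amin: continue
            q=(l==i)&(d>0)
            if q.sum()<5: continue
            p=P[q]; z=np.percentile(p[:,2],90); t=p[p[:,2]>z-.008]
            me=p.mean(0)
            if not(xlim[0]<me[0]<xlim[1] and ylim[0]<me[1]<ylim[1]): continue
            r=cv2.minAreaRect((t[:,:2]*1000).astype(np.float32))
            print(n,c[i].round(1),s[i,4],'mean',me.round(4),'z90',z.round(3),'toprect',np.round(r[0],1),np.round(r[1],1),round(r[2],1))
E
python3 - <<'E'
from h import *
for n in('top','side'):
    print(n); im,d,K,W=load(n+'0'); comps(im,d,K,W)
im,d,K,W=load('top0'); P=cloud(d,K,W)
cv2.imwrite('pics/crop1.png',cv2.resize(im[140:300,140:340,::-1],(800,640))[:600])
# rim of chamber (z .05-.06) , bright wall tops near end
for u,v in [(205,265),(250,262),(296,258),(290,220),(206,220),(248,222),(170,262),(165,281),(195,245),(435,300),(453,280),(416,280),(435,270)]: print((u,v),P[v,u].round(4))
cv2.imwrite('pics/crop2.png',cv2.resize(im[190:310,300:480,::-1],(780,520)))
E
```

```text
top
red [382.  247.1] 150 mean [ 0.5297 -0.2209  0.0345] z90 0.037 toprect [ 530.4 -222.4] [39.7 27.6] 31.5
red [194.7 244.9] 21 mean [0.5333 0.2404 0.0557] z90 0.058 toprect [533.5 240.7] [ 4.6 27.8] 7.8
red [326.6 270.6] 132 mean [ 0.4718 -0.0818  0.0376] z90 0.042 toprect [472.5 -82.7] [32.8 21. ] 47.8
red [164.9 280. ] 57 mean [0.4487 0.2827 0.143 ] z90 0.15 toprect [449.5 280. ] [15.5 15.2] 6.8
yellow [428.1 206.8] 45 mean [ 0.6348 -0.3487  0.018 ] z90 0.021 toprect [ 634.8 -348.9] [10.1 24.6] 82.7
yellow [443.2 208.5] 32 mean [ 0.6306 -0.3882  0.0161] z90 0.019 toprect [ 630.  -389.3] [ 7.5 25. ] 82.0
yellow [443.4 224.5] 138 mean [ 0.5811 -0.3624  0.0703] z90 0.072 toprect [ 580.8 -363.1] [89.1  9.8] 82.2
yellow [323.3 237.6] 122 mean [ 0.5537 -0.076   0.0312] z90 0.038 toprect [554.4 -78. ] [18.7 19. ] 25.3
yellow [450.9 244.8] 112 mean [ 0.5295 -0.3662  0.0949] z90 0.106 toprect [ 531.5 -357.2] [34.5 10.7] 82.9
yellow [429.7 243.6] 47 mean [ 0.5349 -0.3266  0.07  ] z90 0.072 toprect [ 535.2 -327.5] [28.   7.7] 89.2
yellow [383.2 246.9] 19 mean [ 0.53   -0.2236  0.0361] z90 0
[... 1554 characters left out ...]
11.2 323.1] [10.6 34.7] 3.9
blue [311.7 172.7] 876 mean [0.8013 0.1251 0.0665] z90 0.069 toprect [808.9 135.3] [201.3 220.3] 5.4
blue [174.6 208.9] 310 mean [0.4742 0.2621 0.0436] z90 0.067 toprect [479.9 251.5] [39.8 54.8] 69.3
(205, 265) [ 0.487   0.225  -0.0025]
(250, 262) [ 0.4946  0.1096 -0.0022]
(296, 258) [ 5.047e-01 -8.400e-03 -3.000e-04]
(290, 220) [0.5948 0.0078 0.0543]
(206, 220) [0.5953 0.2156 0.0518]
(248, 222) [0.5974 0.1157 0.0044]
(170, 262) [0.4894 0.2841 0.1058]
(165, 281) [0.4466 0.2813 0.1464]
(195, 245) [0.5328 0.2391 0.0579]
(435, 300) [ 0.4008 -0.3467  0.0268]
(453, 280) [ 0.449  -0.3941  0.0276]
(416, 280) [ 0.449  -0.302   0.0304]
(435, 270) [ 0.4735 -0.3532  0.0233]
```

View pics/crop1.png

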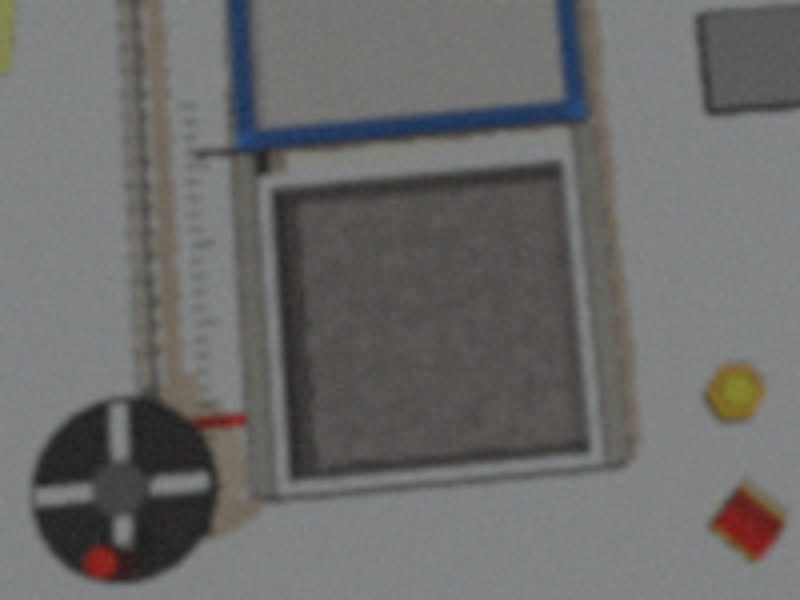

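View pics/crop2.png

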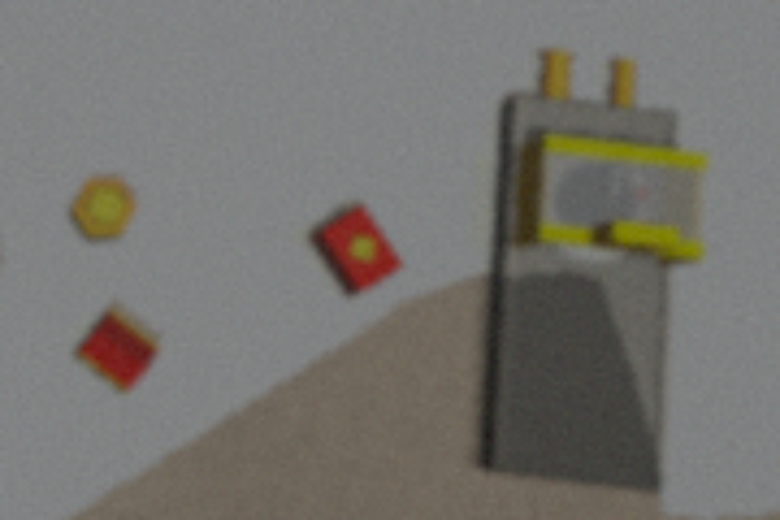

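Everything agrees with the given sizes:
- **Chamber:** centre about (0.595, 0.115), yaw 5.4°.
- **Scale mark:** at chamber x ≈ -0.050, so the lid has about 165 mm (5.5 turns) to go.

I'll start with the puzzle box.

```bash
python3 -c "
from h import *
print(rel(.529,-.223,.2,121.7), rel(.51,-.223,.2))"
```

```text
(array([ 449. , -342. ,   24.8]), np.float64(-16.011948090283397)) (array([ 430.7, -347.1,   24.8]), None)
```

```bash
python3 -m inch '{"offset":[[60,-45,0],[120,-90,0],[180,-135,0],[240,-180,0],[300,-225,5],[350,-265,10],[400,-305,15],[449,-342,25]],"turn":[[0,0,-2],[0,0,-4],[0,0,-6],[0,0,-8],[0,0,-10],[0,0,-12],[0,0,-14],[0,0,-16]]}' 91; python3 -m inch '{"offset":[[0,0,0],[0,0,0],[0,0,0]],"turn":[[0,0,0],[0,0,0],[0,0,0]]}'
python3 - <<'E'
from h import *
im,d,K,W=grab('wrist','w1'); comps(im,d,K,W,30); print(tool().round(4))
E
```

```text
time_s: 1.15
tcp_pos: [0.4912, -0.2738, 0.2075]
tcp_rot: [180.0, -0.0, 31.8]
force: [0.8, -1.9, 0.5]
opening: 0.998
gripper_force: 0.0
time_s: 1.52
tcp_pos: [0.4896, -0.2765, 0.2074]
tcp_rot: [180.0, 0.0, 31.6]
force: [1.3, 0.4, 0.2]
opening: 0.996
gripper_force: 0.0
red [120.9 115.3] 865 mean [ 0.4742 -0.0841  0.0375] z90 0.043 toprect [472.3 -82.6] [36.3 20.5] 49.4
red [257.6 139. ] 872 mean [ 0.5298 -0.2223  0.0355] z90 0.036 toprect [ 529.7 -222.4] [41.3 29.5] 32.1
yellow [158.3  40.6] 59 mean [ 0.5618 -0.082   0.029 ] z90 0.03 toprect [562.2 -81.9] [18.3  6.3] 53.5
yellow [134.3 111.4] 65 mean [ 0.484  -0.091   0.0295] z90 0.03 toprect [483.5 -91.3] [35.   2.3] 51.4
yellow [398.9 118.1] 288 mean [ 0.634  -0.3471  0.0186] z90 0.02 toprect [ 633.9 -348. ] [13.9 28.7] 81.9
yellow [423.1 140.3] 205 mean [ 0.6293 -0.3868  0.0171] z90 0.019 toprect [ 628.8 -387.5] [ 9.8 28.5] 82.4
yellow [357.7 144.6] 64 mean [ 0.5818 -0.3174  0.0472] z90 0.059 toprect [ 579.8 -317.1] [ 0.5 14.2] 81.8
yellow [397.5 169.4] 827 mean [ 0.5801 -0.3606  0.0711] z90 0.072 toprect [ 580.  -361.9] [89.5  9.6]
[... 231 characters left out ...]
.8 214.5] 520 mean [ 0.5315 -0.3544  0.1038] z90 0.105 toprect [ 532.6 -343.9] [60.7 11.4] 83.4
yellow [100.8 251.5] 44 mean [ 0.4943 -0.217   0.2932] z90 0.295 toprect [ 494.2 -217. ] [3.3 1.8] 16.1
yellow [460.1 252.1] 57 mean [ 0.5449 -0.2995  0.2932] z90 0.295 toprect [ 545.  -299.7] [4.1 2.1] 46.7
yellow [ 99.5 279.5] 61 mean [ 0.4882 -0.2207  0.2954] z90 0.296 toprect [ 488.  -220.7] [7.  1.8] 31.7
yellow [460.5 281.1] 45 mean [ 0.5385 -0.3035  0.2952] z90 0.296 toprect [ 538.1 -303.7] [6.6 1.6] 35.2
[[ 8.519e-01  5.238e-01  1.000e-04  4.896e-01]
 [ 5.238e-01 -8.519e-01 -2.000e-04 -2.766e-01]
 [ 0.000e+00  2.000e-04 -1.000e+00  2.075e-01]
 [ 0.000e+00  0.000e+00  0.000e+00  1.000e+00]]
```

View pics/w1.png

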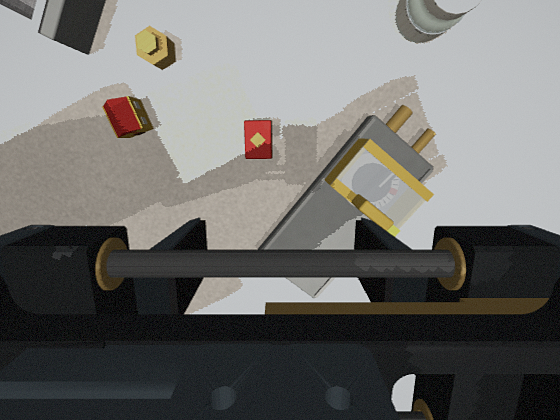

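The wrist view shows the puzzle box at (258,139), the house at (125,117) and the weight at (155,47). Positions match the earlier ones: puzzle (0.530, -0.222) at 32°, house ridge at 50°.

```bash
python3 -c "
from h import *
print(rel(.5297,-.2223,.018,122))"
```

```text
(array([ 62.6, -25.3, 189.5]), np.float64(-0.41534589041498293))
```

```bash
python3 -m inch '{"offset":[[40,-16,10],[63,-25,40],[63,-25,70],[63,-25,100],[63,-25,130],[63,-25,155],[63,-25,175],[63,-25,189]],"turn":[[0,0,0],[0,0,0],[0,0,0],[0,0,0],[0,0,0],[0,0,0],[0,0,0],[0,0,0]]}' 70; python3 -m inch '{"offset":[[0,0,0],[0,0,0],[0,0,0],[0,0,0],[0,0,0],[0,0,0],[0,0,0],[0,0,0]],"turn":[[0,0,0],[0,0,0],[0,0,0],[0,0,0],[0,0,0],[0,0,0],[0,0,0],[0,0,0]]}' 10 30
python3 -c "
from h import *
print(manip.get_obs()['tcp_pos'])
T=tool();c,s=np.cos(np.radians(5.4)),np.sin(np.radians(5.4))
C=np.array([.595,.115])
for n,(a,b) in dict(puzzle=(-.0,-.05),house=(-.05,.045),weight=(.0,.0)).items(): print(n,C+[a*c-b*s,a*s+b*c])
"
```

```text
time_s: 2.58
tcp_pos: [0.5304, -0.2217, 0.0175]
tcp_rot: [-180.0, 0.0, 31.6]
force: [0.3, -0.3, 0.1]
opening: 0.768
gripper_force: 0.0
time_s: 3.58
tcp_pos: [0.5309, -0.2213, 0.0188]
tcp_rot: [180.0, -0.0, 31.7]
force: [-1.0, -0.1, 6.1]
opening: 0.325
gripper_force: 30.0
[ 0.53090367 -0.22126535  0.01879809]
puzzle [0.59970542 0.0652219 ]
house [0.54098703 0.15509487]
weight [0.595 0.115]
```

```bash
python3 -m inch '{"offset":[[0,0,-50],[0,0,-100],[30,-24,-130],[80,-63,-130],[120,-95,-130],[160,-126,-130],[205,-162,-130],[247,-195,-130]],"turn":[[0,0,0],[0,0,0],[0,0,4],[0,0,8],[0,0,13],[0,0,18],[0,0,22],[0,0,26.3]]}';python3 -m inch '{"offset":[[0,0,0],[0,0,0]],"turn":[[0,0,0],[0,0,0]]}'
python3 -c "
from h import *
print(rel(.639,.074,.029,95.4))"
```

```text
time_s: 4.58
tcp_pos: [0.6387, 0.0765, 0.1484]
tcp_rot: [-180.0, -0.0, 5.3]
force: [1.2, -0.6, -0.3]
opening: 0.329
gripper_force: 30.0
time_s: 4.82
tcp_pos: [0.638, 0.0744, 0.1481]
tcp_rot: [180.0, 0.0, 5.5]
force: [-0.1, -0.6, -0.5]
opening: 0.324
gripper_force: 30.0
(array([  1.1,   0.4, 119.1]), np.float64(0.0508742852322257))
```

```bash
python3 -m inch '{"offset":[[1,0,30],[1,0,60],[1,0,85],[1,0,105],[1,0,115],[1,0,120],[1,0,120],[1,0,120]],"turn":[[0,0,0],[0,0,0],[0,0,0],[0,0,0],[0,0,0],[0,0,0],[0,0,0],[0,0,0]]}'; python3 -m inch '{"offset":[[0,0,0],[0,0,0],[0,0,0],[0,0,0],[0,0,-25],[0,0,-65],[0,0,-110],[0,0,-130]],"turn":[[0,0,0],[0,0,0],[0,0,0],[0,0,0],[0,0,0],[0,0,0],[0,0,0],[0,0,0]]}' 46
python3 - <<'E'
from h import *
print(rel(.48,-.083,.15,50))
im,d,K,W=grab('top','t1'); comps(im,d,K,W,10,ylim=(-.3,.22),xlim=(.42,.7))
E
```

```text
time_s: 5.82
tcp_pos: [0.6399, 0.0747, 0.0291]
tcp_rot: [180.0, -0.1, 5.4]
force: [0.7, 0.5, -0.1]
opening: 0.327
gripper_force: 30.0
time_s: 6.82
tcp_pos: [0.6404, 0.0747, 0.1609]
tcp_rot: [180.0, -0.2, 5.4]
force: [0.0, 0.1, -0.8]
opening: 0.505
gripper_force: 0.0
(array([-174.5,  141.9,   10.4]), np.float64(45.391996177949295))
red [328.  269.4] 79 mean [ 0.4741 -0.0826  0.061 ] z90 0.044 toprect [474.1 -54. ] [30.  91.4] 2.9
yellow [323.2 237.7] 115 mean [ 0.5535 -0.0756  0.0316] z90 0.038 toprect [553.7 -77.3] [16.9 19.6] 0.7
green [252.8 178.5] 17 mean [0.5667 0.0633 0.5488] z90 0.557 toprect [560.9  60.8] [7.  2.7] 36.1
green [268.9 184.4] 14 mean [0.5579 0.0439 0.5553] z90 0.561 toprect [555.9  43.1] [10.7  4.1] 26.0
green [278.8 188.3] 11 mean [0.5535 0.0322 0.5538] z90 0.559 toprect [552.4  32.4] [4.4 4.7] 61.5
green [248.8 198.4] 54 mean [0.5354 0.0649 0.5816] z90 0.588 toprect [532.3  64.3] [ 9.7 12.2] 0.1
green [262.5 197.7] 41 mean [0.5363 0.05   0.5805] z90 0.586 toprect [533.2  49.7] [13.2  5.7] 56.3
green [237.8 196.2] 11 mean [0.5392 0.0776 0.5757] z90 0.579 toprect
[... 6586 characters left out ...]
0.7] [7.9 2.7] 29.2
green [248.9 311.3] 16 mean [0.4235 0.0541 0.6908] z90 0.693 toprect [423.5  54.3] [6. 3.] 33.2
green [293.  311.1] 14 mean [0.4236 0.0204 0.6897] z90 0.692 toprect [424.   20.4] [1.6 5. ] 88.7
green [199.1 314.8] 41 mean [0.4206 0.0929 0.6867] z90 0.69 toprect [420.   92.8] [7.3 9.2] 38.0
green [256.8 312.4] 13 mean [0.4229 0.048  0.6922] z90 0.694 toprect [422.6  48.1] [6.8 1.9] 38.2
green [311.8 310.5] 13 mean [0.4236 0.0055 0.684 ] z90 0.686 toprect [423.4   5.7] [2.  4.4] 6.4
green [271.5 313.3] 11 mean [0.4223 0.0368 0.6931] z90 0.694 toprect [422.6  36.8] [2.7 3.1] 18.1
green [216.6 314.7] 19 mean [0.421  0.0788 0.6908] z90 0.692 toprect [421.   78.8] [3.1 5.7] 8.5
```

```bash
sed -i "s/            me=p.mean(0)/            me=p.mean(0)\n            if z>.17: continue/" h.py; python3 -m inch '{"offset":[[-25,22,0],[-60,52,0],[-95,82,0],[-130,112,0],[-155,132,0],[-164,140,0],[-164,140,0],[-164,140,0]],"turn":[[0,0,0],[0,0,0],[0,0,0],[0,0,0],[0,0,0],[0,0,0],[0,0,0],[0,0,0]]}' 60
python3 - <<'E'
from h import *
im,d,K,W=grab('wrist','w2'); comps(im,d,K,W,30,ylim=(-.2,.2)); print(tool().round(4)[:3,3])
P=cloud(d,K,W); m=(np.hypot(P[...,0]-.5535,P[...,1]+.0768)<.03)&(P[...,2]>.012)&(P[...,2]<.06)
top=m&(abs(P[...,2]-.030)<.0035)
p=P[top][:,:2]; c=(p.max(0)+p.min(0))/2; print(top.sum(),c)
a=np.arange(0,180,5); e=[np.ptp(np.percentile(p@[np.cos(t),np.sin(t)],[1,99])) for t in np.radians(a)]
print([(int(x),round(y*1000,1)) for x,y in zip(a,e)])
hull=cv2.convexHull((P[m][:,:2]*1e3).astype(np.float32)); print(cv2.approxPolyDP(hull,3,True).reshape(-1,2).round(1).tolist())
E
```

```text
time_s: 7.88
tcp_pos: [0.49, -0.0797, 0.1582]
tcp_rot: [-180.0, -0.0, 5.4]
force: [0.2, -0.1, 0.4]
opening: 0.653
gripper_force: 0.0
red [116.   24.9] 1459 mean [0.633  0.0729 0.0432] z90 0.045 toprect [634.5  73.5] [35.4 30.2] 5.3
red [128.7  51.9] 94 mean [0.6173 0.0723 0.0241] z90 0.028 toprect [617.2  71.8] [ 0.8 27.2] 5.4
red [281.  220.8] 972 mean [ 0.4736 -0.0819  0.0369] z90 0.043 toprect [471.9 -81.8] [35.7 21.7] 51.5
yellow [281.6 138.3] 541 mean [ 0.5536 -0.075   0.028 ] z90 0.03 toprect [553.9 -75.3] [31.9 35.2] 1.1
yellow [290.2 209.2] 56 mean [ 0.4846 -0.0904  0.0296] z90 0.031 toprect [483.7 -91.5] [35.2  1.7] 52.3
yellow [269.5 229.8] 32 mean [ 0.4608 -0.0713  0.0297] z90 0.031 toprect [460.2 -71.9] [34.2  1.5] 51.0
[ 0.49   -0.0796  0.1583]
468 [ 0.55434472 -0.07546309]
[(0, np.float64(30.7)), (5, np.float64(30.3)), (10, np.float64(30.9)), (15, np.float64(31.5)), (20, np.float64(31.9)), (25, np.float64(32.2)), (30, np.float64(32.4)), (35, np.float64(32.3)), (40, np.float64(32.0)), (45, np.float64(31.5)), (50, np.float64(30.7)), (55, np.float64(30.4)), (60, np.float64(30.3)), (65, np.float64(30.3)), (70, np.float64(30.7)), (75, np.float64(31.0)), (80, np.float64(31.4)), (85, np.float64(31.6)), (90, np.float64(31.4)), (95, np.float64(31.1)), (100, np.float64(31.1)), (105, np.float64(31.0)), (110, np.float64(30.6)), (115, np.float64(30.4)), (120, np.float64(30.5)), (125, np.float64(30.7)), (130, np.float64(31.7)), (135, np.float64(32.2)), (140, np.float64(32.4)), (145, np.float64(32.6)), (150, np.float64(32.8)), (155, np.float64(32.9)), (160, np.float64(32.5)), (165, np.float64(32.1)), (170, np.float64(31.4)), (175, np.float64(30.7))]
[[570.0, -85.30000305175781], [570.0999755859375, -66.0], [554.2000122070312, -57.599998474121094], [537.7999877929688, -67.0], [539.7000122070312, -86.5999984741211], [552.9000244140625, -94.0999984741211]]
```

```bash
python3 -c "
from h import *
print(rel(.554,-.0757,.018,121))"
```

```text
(array([ 64.1,   2.1, 140.3]), np.float64(-25.57241875234274))
```

```bash
python3 -m inch '{"offset":[[40,1,0],[64,2,20],[64,2,50],[64,2,80],[64,2,105],[64,2,125],[64,2,137],[64,2,140]],"turn":[[0,0,-8],[0,0,-16],[0,0,-25],[0,0,-25.5],[0,0,-25.5],[0,0,-25.5],[0,0,-25.5],[0,0,-25.5]]}'; python3 -m inch '{"offset":[[0,0,0],[0,0,0],[0,0,0],[0,0,0],[0,0,0],[0,0,0],[0,0,0],[0,0,0]],"turn":[[0,0,0],[0,0,0],[0,0,0],[0,0,0],[0,0,0],[0,0,0],[0,0,0],[0,0,0]]}' 10 35
python3 -c "
from h import *
print(rel(.6306,.1636,.15,95.4))"
```

```text
time_s: 8.93
tcp_pos: [0.5532, -0.076, 0.0179]
tcp_rot: [-180.0, 0.0, 30.9]
force: [-0.1, -0.3, -0.2]
opening: 0.66
gripper_force: 0.0
time_s: 9.93
tcp_pos: [0.5536, -0.0763, 0.0189]
tcp_rot: [180.0, -0.0, 30.9]
force: [-0.4, -0.4, 7.9]
opening: 0.408
gripper_force: 35.0
(array([ 189.3, -166.3, -131.1]), np.float64(25.483144798075216))
```

```bash
python3 -m inch '{"offset":[[0,0,-30],[0,0,-70],[0,0,-105],[35,-31,-131],[75,-66,-131],[115,-101,-131],[155,-136,-131],[189,-166,-131]],"turn":[[0,0,0],[0,0,0],[0,0,0],[0,0,4],[0,0,10],[0,0,15],[0,0,20],[0,0,25.5]]}';python3 -m inch '{"offset":[[0,0,0],[0,0,0]],"turn":[[0,0,0],[0,0,0]]}'
python3 - <<'E'
from h import *
print(rel(.6306,.1636,.029,95.4))
im,d,K,W=grab('wrist','w3');im,d,K,W=grab('side','s3'); cv2.imwrite('pics/s3c.png',cv2.resize(im[120:330,120:400,::-1],(800,600)))
E
```

```text
time_s: 10.92
tcp_pos: [0.6301, 0.1652, 0.1491]
tcp_rot: [180.0, 0.0, 5.2]
force: [0.3, -0.6, -0.7]
opening: 0.404
gripper_force: 35.0
time_s: 11.18
tcp_pos: [0.6295, 0.163, 0.1488]
tcp_rot: [180.0, 0.1, 5.4]
force: [0.1, -0.2, -2.5]
opening: 0.404
gripper_force: 35.0
(array([  1.3,  -0.5, 119.8]), np.float64(0.04781464118673284))
```

View pics/s3c.png

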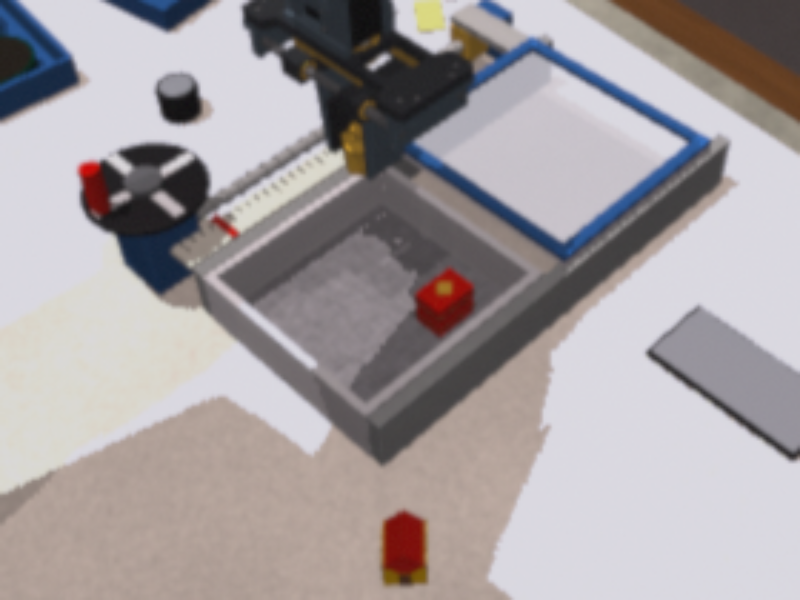

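The puzzle box stands flat on the chamber floor at (443,300) in this crop. The weight hangs upright in the jaws at (355,150). I'll lower it, then release.

```bash
python3 -m inch '{"offset":[[1,0,30],[1,0,60],[1,0,85],[1,0,105],[1,0,115],[1,0,120],[1,0,120],[1,0,120]],"turn":[[0,0,0],[0,0,0],[0,0,0],[0,0,0],[0,0,0],[0,0,0],[0,0,0],[0,0,0]]}'; python3 -m inch '{"offset":[[0,0,0],[0,0,0],[0,0,0],[0,0,0],[0,0,-25],[0,0,-65],[0,0,-110],[0,0,-130]],"turn":[[0,0,0],[0,0,0],[0,0,0],[0,0,0],[0,0,0],[0,0,0],[0,0,0],[0,0,0]]}' 50
python3 - <<'E'
from h import *
print(rel(.45,-.1,.16,51))
im,d,K,W=grab('side','s4'); comps(im,d,K,W,10,ylim=(-.3,.22),xlim=(.42,.7))
E
```

```text
time_s: 12.28
tcp_pos: [0.6316, 0.1635, 0.0301]
tcp_rot: [-180.0, -0.1, 5.4]
force: [0.1, 0.6, -2.7]
opening: 0.404
gripper_force: 35.0
time_s: 13.28
tcp_pos: [0.6321, 0.1637, 0.1619]
tcp_rot: [-180.0, -0.2, 5.4]
force: [0.2, 0.7, -0.6]
opening: 0.547
gripper_force: 0.0
(array([-206. ,  245.4,    1.2]), np.float64(44.39011144947986))
red [275.2 225.6] 286 mean [0.6325 0.0679 0.0338] z90 0.043 toprect [636.8  72.3] [42.6 32.3] 10.0
red [261.  309.8] 245 mean [ 0.4686 -0.0857  0.0352] z90 0.042 toprect [470.1 -83.8] [36.  20.3] 51.3
yellow [250.8 206.3] 179 mean [0.627  0.1566 0.0322] z90 0.044 toprect [631.3 160. ] [24.2 21.2] 40.4
yellow [266.3 321.4] 20 mean [ 0.4674 -0.1031  0.0125] z90 0.018 toprect [ 466.9 -103. ] [1.8 8.6] 60.4
yellow [256.3 321.7] 19 mean [ 0.4514 -0.0903  0.0125] z90 0.018 toprect [451.8 -90.5] [ 2.5 10.2] 47.4
```

```bash
python3 -m inch '{"offset":[[-30,38,0],[-60,76,0],[-90,114,0],[-120,152,0],[-150,190,0],[-175,221,0],[-182,230,0],[-182,230,0]],"turn":[[0,0,5],[0,0,11],[0,0,17],[0,0,24],[0,0,31],[0,0,38],[0,0,44.4],[0,0,44.4]]}' 65
python3 - <<'E'
from h import *
im,d,K,W=grab('top','t5'); comps(im,d,K,W,10,ylim=(-.3,.22),xlim=(.42,.7))
print(rel(.472,-.083,.018,51))
E
```

```text
time_s: 14.32
tcp_pos: [0.4707, -0.0831, 0.1585]
tcp_rot: [180.0, 0.1, -39.1]
force: [-0.3, -0.3, -0.5]
opening: 0.717
gripper_force: 0.0
red [264.3 204.4] 159 mean [0.6366 0.0721 0.0418] z90 0.044 toprect [638.3  72.2] [41.3 29.2] 4.8
yellow [229.3 207. ] 147 mean [0.6307 0.1606 0.0375] z90 0.046 toprect [631.3 160.2] [23.5 20.1] 26.7
yellow [264.  203.4] 17 mean [0.6389 0.0727 0.0435] z90 0.045 toprect [638.6  72.8] [9.3 9. ] 42.7
(array([  0.9,  -0.2, 140.7]), np.float64(0.08646814754490606))
```

```bash
python3 -m inch '{"offset":[[1,0,30],[1,0,60],[1,0,85],[1,0,110],[1,0,125],[1,0,135],[1,0,140],[1,0,140]],"turn":[[0,0,0],[0,0,0],[0,0,0],[0,0,0],[0,0,0],[0,0,0],[0,0,0],[0,0,0]]}'; python3 -m inch '{"offset":[[0,0,0],[0,0,0],[0,0,0],[0,0,0],[0,0,0],[0,0,0],[0,0,0],[0,0,0]],"turn":[[0,0,0],[0,0,0],[0,0,0],[0,0,0],[0,0,0],[0,0,0],[0,0,0],[0,0,0]]}' 10 30
python3 -c "
from h import *
print(rel(.5502,.1108,.15,95.4))"
```

```text
time_s: 15.38
tcp_pos: [0.4725, -0.0833, 0.0195]
tcp_rot: [-180.0, -0.0, -39.0]
force: [0.5, 0.0, 1.0]
opening: 0.711
gripper_force: 0.0
time_s: 16.38
tcp_pos: [0.4725, -0.0833, 0.0196]
tcp_rot: [-180.0, -0.0, -39.0]
force: [-2.6, 0.1, 5.6]
opening: 0.396
gripper_force: 30.0
(array([ -61.8, -199.8, -130.4]), np.float64(-44.40998935088476))
```

```bash
python3 -m inch '{"offset":[[0,0,-35],[0,0,-80],[0,0,-120],[-12,-40,-130],[-25,-80,-130],[-37,-120,-130],[-50,-160,-130],[-62,-200,-130]],"turn":[[0,0,0],[0,0,0],[0,0,-5],[0,0,-12],[0,0,-20],[0,0,-28],[0,0,-36],[0,0,-44.4]]}';python3 -m inch '{"offset":[[0,0,0],[0,0,0]],"turn":[[0,0,0],[0,0,0]]}'
python3 -c "
from h import *
print(rel(.5502,.1108,.029,95.4))"
```

```text
time_s: 17.38
tcp_pos: [0.5502, 0.1125, 0.1493]
tcp_rot: [180.0, 0.0, 5.7]
force: [0.7, 0.2, 0.2]
opening: 0.389
gripper_force: 30.0
time_s: 17.62
tcp_pos: [0.5495, 0.1109, 0.149]
tcp_rot: [180.0, 0.0, 5.3]
force: [1.0, -0.2, -0.5]
opening: 0.396
gripper_force: 30.0
(array([  0.8,   0.2, 120. ]), np.float64(-0.06135510957022916))
```

```bash
python3 -m inch '{"offset":[[1,0,30],[1,0,60],[1,0,85],[1,0,105],[1,0,115],[1,0,119],[1,0,119],[1,0,119]],"turn":[[0,0,0],[0,0,0],[0,0,0],[0,0,0],[0,0,0],[0,0,0],[0,0,0],[0,0,0]]}'; python3 -m inch '{"offset":[[0,0,0],[0,0,0],[0,0,0],[0,0,0],[0,0,-25],[0,0,-65],[0,0,-115],[0,0,-170]],"turn":[[0,0,0],[0,0,0],[0,0,0],[0,0,0],[0,0,0],[0,0,0],[0,0,0],[0,0,0]]}' 52
python3 - <<'E'
from h import *
im,d,K,W=grab('side','s6'); comps(im,d,K,W,10,ylim=(-.3,.4),xlim=(.42,.7))
P=cloud(d,K,W)
im,d,K,W=load('top0'); comps(im,d,K,W,15,ylim=(.22,.4),xlim=(.42,.7))
P=cloud(d,K,W); h=cv2.cvtColor(im,cv2.COLOR_RGB2HSV)
m=(abs(P[...,2]-.101)<.008)&(np.hypot(P[...,0]-.49,P[...,1]-.284)<.075)
p=P[m][:,:2]; print(m.sum(),p.min(0),p.max(0),cv2.minEnclosingCircle((p*1e3).astype(np.float32)),p.mean(0))
E
```

```text
time_s: 18.62
tcp_pos: [0.5515, 0.1113, 0.031]
tcp_rot: [-180.0, -0.1, 5.4]
force: [0.4, 0.3, -1.2]
opening: 0.395
gripper_force: 30.0
time_s: 19.62
tcp_pos: [0.5506, 0.1112, 0.2017]
tcp_rot: [180.0, 0.0, 5.4]
force: [-0.2, -0.3, 0.5]
opening: 0.571
gripper_force: 0.0
red [152.8 185.1] 129 mean [0.4456 0.277  0.1324] z90 0.149 toprect [447.5 279.8] [17.6 15.3] 60.2
red [198.6 199.2] 19 mean [0.5321 0.241  0.0557] z90 0.057 toprect [532.9 241.3] [ 7.2 27.2] 7.0
red [275.1 225.8] 284 mean [0.6318 0.0675 0.034 ] z90 0.043 toprect [636.5  72.2] [41.9 31.4] 4.2
red [235.2 231. ] 132 mean [0.546  0.1088 0.0445] z90 0.05 toprect [548.1 108.8] [18.8 35.2] 4.5
yellow [250.8 206.5] 179 mean [0.6267 0.1561 0.0321] z90 0.045 toprect [630.4 159.9] [25.8 20.4] 43.0
yellow [236.9 239.7] 101 mean [0.5419 0.0994 0.0243] z90 0.035 toprect [541.  100.5] [23.1 44.5] 48.5
blue [174.7 208.8] 313 mean [0.4743 0.2615 0.0446] z90 0.067 toprect [480.4 251.9] [38.1 54.8] 70.3
red [194.7 244.9] 21 mean [0.5333 0.2404 0.0557] z90 0.058 toprect [533.5 240.7] [ 4.6 27.8] 7.8
red [164.9 280. ] 57 mean [0.4487 0.2827 0.143 ] z90 0.15 toprect [449.5 280. ] [15.5 15.2] 6.8
1610 [0.43755983 0.23059731] [0.54311575 0.33729163] ((490.72027587890625, 284.5202331542969), 54.21670913696289) [0.49193098 0.28333577]
```

All three objects are in the chamber. The wheel axis is at (0.4905, 0.284) and the crank at (0.4487, 0.2805), 42 mm apart as given. The crank is next.

```bash
python3 -m inch '{"offset":[[-20,-42,0],[-40,-84,0],[-60,-126,0],[-75,-156,0],[-84,-175,0],[-85,-178,0],[-85,-178,0],[-85,-178,0]],"turn":[[0,0,0],[0,0,0],[0,0,0],[0,0,0],[0,0,0],[0,0,0],[0,0,0],[0,0,0]]}' 50
python3 - <<'E'
from h import *
print(tool()[:3,3],rel(.4487,.2805,.122,95.4))
im,d,K,W=grab('side','s7'); comps(im,d,K,W,10,ylim=(-.1,.4),xlim=(.42,.7))
E
```

```text
time_s: 20.68
tcp_pos: [0.4501, 0.2799, 0.2003]
tcp_rot: [180.0, 0.0, 5.3]
force: [0.0, -0.2, 0.9]
opening: 0.549
gripper_force: 0.0
[0.45008738 0.27987777 0.20031225] (array([-1.3, -0.8, 78.3]), np.float64(-0.056330224219266256))
red [152.6 185.4] 118 mean [0.4449 0.2766 0.1322] z90 0.149 toprect [446.5 279.3] [17.6 13.6] 61.8
red [198.6 199. ] 20 mean [0.5323 0.2413 0.056 ] z90 0.057 toprect [532.3 240.6] [ 6.2 27.9] 5.4
red [275.2 225.6] 279 mean [0.6325 0.0678 0.0342] z90 0.044 toprect [636.4  72.6] [42.3 32.5] 5.0
red [235.2 230.9] 134 mean [0.546  0.109  0.0444] z90 0.05 toprect [547.6 108.8] [20.2 35.6] 6.6
yellow [250.9 206.6] 175 mean [0.6267 0.1559 0.0323] z90 0.045 toprect [629.3 160.9] [21.3 21.4] 20.2
yellow [236.9 239.6] 104 mean [0.5419 0.0996 0.0242] z90 0.035 toprect [540.8 101. ] [23.  45.2] 47.4
blue [174.7 208.8] 311 mean [0.4742 0.2618 0.0442] z90 0.067 toprect [483.1 249.8] [36.2 52.7] 76.9
```

```bash
python3 -m inch '{"offset":[[-1,0,30],[-1,-1,55],[-1,-1,70],[-1,-1,78],[-1,-1,78],[-1,-1,78]],"turn":[[0,0,0],[0,0,0],[0,0,0],[0,0,0],[0,0,0],[0,0,0]]}'; python3 -m inch '{"offset":[[0,0,0],[0,0,0],[0,0,0],[0,0,0],[0,0,0],[0,0,0],[0,0,0]],"turn":[[0,0,0],[0,0,0],[0,0,0],[0,0,0],[0,0,0],[0,0,0],[0,0,0]]}' 5 25; python3 -m inch '{"offset":[[1.4,-10.9,0],[5.6,-21,0],[12.3,-29.7,0],[21,-36.4,0],[31.1,-40.6,0],[42,-42,0],[52.9,-40.6,0],[63,-36.4,0]],"turn":[[0,0,0],[0,0,0],[0,0,0],[0,0,0],[0,0,0],[0,0,0],[0,0,0],[0,0,0]]}'
```

```text
time_s: 21.48
tcp_pos: [0.4491, 0.2816, 0.1231]
tcp_rot: [-180.0, -0.1, 5.4]
force: [-1.0, 0.4, 0.7]
opening: 0.544
gripper_force: 0.0
time_s: 22.35
tcp_pos: [0.4488, 0.2828, 0.1227]
tcp_rot: [-179.9, -0.1, 5.3]
force: [-3.1, 15.2, -3.3]
opening: 0.193
gripper_force: 25.0
time_s: 23.35
tcp_pos: [0.5088, 0.3249, 0.1227]
tcp_rot: [-179.9, -0.1, 5.4]
force: [0.4, 5.2, 0.2]
opening: 0.194
gripper_force: 25.0
```

```bash
python3 -m inch '{"offset":[[15.4,15.4,0],[21,36.4,0],[15.4,57.4,0],[0,72.8,0],[-21,78.4,0],[-42,72.8,0],[-57.4,57.4,0],[-63,36.4,0]],"turn":[[0,0,0],[0,0,0],[0,0,0],[0,0,0],[0,0,0],[0,0,0],[0,0,0],[0,0,0]]}'
python3 - <<'E'
from h import *
print(manip.get_obs()['gripper_force'])
im,d,K,W=grab('top','t8'); comps(im,d,K,W,15,ylim=(-.1,.4),xlim=(.42,1)); cv2.imwrite('pics/t8c.png',cv2.resize(im[80:300,130:310,::-1],(491,600)))
im,d,K,W=grab('side','s8'); comps(im,d,K,W,15,ylim=(-.1,.4),xlim=(.42,1))
E
```

```text
time_s: 24.35
tcp_pos: [0.4482, 0.281, 0.1228]
tcp_rot: [180.0, -0.0, 5.4]
force: [13.2, -1.4, -2.9]
opening: 0.191
gripper_force: 25.0
24.99175250530243
red [264.3 204.4] 157 mean [0.6366 0.072  0.0421] z90 0.045 toprect [638.   72.1] [40.7 29.6] 5.2
red [249.1 238.7] 143 mean [0.5495 0.1088 0.0452] z90 0.05 toprect [550.9 109. ] [18.9 35.9] 5.7
red [194.6 244.8] 23 mean [0.5335 0.2405 0.0559] z90 0.058 toprect [533.9 240.9] [ 4.6 26.8] 6.6
yellow [229.3 207. ] 146 mean [0.6308 0.1606 0.0375] z90 0.046 toprect [632.5 159.8] [22.4 19.3] 46.2
yellow [263.9 203.3] 18 mean [0.6391 0.073  0.0436] z90 0.047 toprect [639.4  73.5] [10.9  9. ] 46.0
blue [168.4 100.7] 54 mean [0.9106 0.3241 0.0541] z90 0.056 toprect [910.9 325. ] [14.7 31.6] 1.8
blue [239.8 150.9] 830 mean [0.7696 0.1335 0.0677] z90 0.07 toprect [780.6 132.1] [199.4 214.7] 5.2
red [198.5 199. ] 21 mean [0.5321 0.2414 0.0561] z90 0.058 toprect [532.1 241.9] [ 6.3 28.4] 6.6
red [275.2 225.6] 277 mean [0.6325 0.0678 0.0339] z90 0.043 toprect [636.3  72.3] [43.6 31.3] 7.0
red [235.2 230.9] 135 mean [0.5461 0.1092 0.0442] z90 0.049 toprect [547.3 110.4] [22.7 38. ] 5.5
yellow [276.2 139.6] 51 mean [0.8365 0.3104 0.0398] z90 0.052 toprect [832.6 314.9] [ 8.7 21.7] 12.6
yellow [250.7 206.3] 179 mean [0.6268 0.1568 0.0325] z90 0.045 toprect [630.9 160.3] [24.1 19.6] 51.1
yellow [236.9 239.7] 103 mean [0.5418 0.0995 0.024 ] z90 0.035 toprect [540.5 100.1] [23.3 44.6] 48.8
blue [292.8 126.6] 94 mean [0.9067 0.3184 0.047 ] z90 0.055 toprect [909.1 322.9] [18.7 36.6] 2.2
blue [303.6 178.9] 911 mean [0.77   0.1215 0.0669] z90 0.069 toprect [780.3 132.8] [203.8 218.7] 5.4
blue [174.6 208.8] 314 mean [0.4741 0.2618 0.0441] z90 0.067 toprect [477.7 251.3] [37.1 59.6] 70.5
```

View pics/t8c.png

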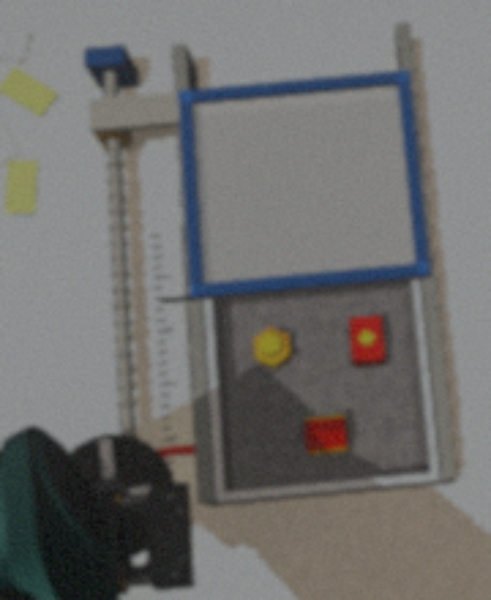

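The lid has closed by about 30 mm, which is one turn, and all three objects stand apart inside. I'll make two more turns.

```bash
python3 -m inch '{"offset":[[5.6,-21,0],[21,-36.4,0],[42,-42,0],[63,-36.4,0],[78.4,-21,0],[84,0,0],[78.4,21,0],[63,36.4,0]],"turn":[[0,0,0],[0,0,0],[0,0,0],[0,0,0],[0,0,0],[0,0,0],[0,0,0],[0,0,0]]}' && python3 -m inch '{"offset":[[-21,5.6,0],[-42,0,0],[-57.4,-15.4,0],[-63,-36.4,0],[-57.4,-57.4,0],[-42,-72.8,0],[-21,-78.4,0],[0,-72.8,0]],"turn":[[0,0,0],[0,0,0],[0,0,0],[0,0,0],[0,0,0],[0,0,0],[0,0,0],[0,0,0]]}' && python3 -m inch '{"offset":[[15.4,15.4,0],[21,36.4,0],[15.4,57.4,0],[0,72.8,0],[-21,78.4,0],[-42,72.8,0],[-57.4,57.4,0],[-63,36.4,0]],"turn":[[0,0,0],[0,0,0],[0,0,0],[0,0,0],[0,0,0],[0,0,0],[0,0,0],[0,0,0]]}'
python3 - <<'E'
from h import *
im,d,K,W=grab('top','t9'); comps(im,d,K,W,300,ylim=(-.1,.4),xlim=(.42,1))
E
```

```text
time_s: 25.45
tcp_pos: [0.5142, 0.2504, 0.1225]
tcp_rot: [-179.9, 0.1, 5.3]
force: [-15.8, 32.5, 10.2]
opening: 0.191
gripper_force: 25.0
time_s: 26.45
tcp_pos: [0.5087, 0.3255, 0.1227]
tcp_rot: [-179.8, -0.1, 5.4]
force: [-2.0, 4.6, 1.1]
opening: 0.189
gripper_force: 25.0
time_s: 27.45
tcp_pos: [0.4478, 0.2806, 0.1227]
tcp_rot: [180.0, -0.0, 5.4]
force: [13.6, -0.5, -0.5]
opening: 0.192
gripper_force: 25.0
blue [241.1 173.3] 854 mean [0.7113 0.1292 0.0676] z90 0.07 toprect [721.7 126.8] [199.3 213. ] 5.4
```

```bash
python3 -m inch '{"offset":[[6.6,-22.5,0],[22,-37.9,0],[43,-43.5,0],[64,-37.9,0],[79,-22.5,0],[84,-1.5,0],[79,19,0],[64,34.4,0]],"turn":[[0,0,0],[0,0,0],[0,0,0],[0,0,0],[0,0,0],[0,0,0],[0,0,0],[0,0,0]]}' && python3 -m inch '{"offset":[[-21,5.6,0],[-42,0,0],[-57.4,-15.4,0],[-63,-36.4,0],[-57.4,-57.4,0],[-42,-72.8,0],[-21,-78.4,0],[0,-72.8,0]],"turn":[[0,0,0],[0,0,0],[0,0,0],[0,0,0],[0,0,0],[0,0,0],[0,0,0],[0,0,0]]}' && python3 -m inch '{"offset":[[15.4,15.4,0],[21,36.4,0],[15.4,57.4,0],[0,72.8,0],[-21,78.4,0],[-42,72.8,0],[-57.4,57.4,0],[-63,36.4,0]],"turn":[[0,0,0],[0,0,0],[0,0,0],[0,0,0],[0,0,0],[0,0,0],[0,0,0],[0,0,0]]}'
python3 - <<'E'
from h import *
im,d,K,W=grab('top','t10'); comps(im,d,K,W,20,ylim=(-.1,.4),xlim=(.42,1)); cv2.imwrite('pics/t10c.png',cv2.resize(im[190:260,150:250,::-1],(800,560)))
im,d,K,W=grab('side','s10'); comps(im,d,K,W,20,ylim=(-.1,.4),xlim=(.42,1))
E
```

```text
time_s: 28.5
tcp_pos: [0.5147, 0.2521, 0.1224]
tcp_rot: [-179.9, 0.1, 5.3]
force: [-15.9, 28.9, 12.6]
opening: 0.192
gripper_force: 25.0
time_s: 29.5
tcp_pos: [0.5085, 0.3255, 0.1225]
tcp_rot: [180.0, 0.1, 5.4]
force: [-9.3, -14.7, 18.0]
opening: 0.192
gripper_force: 25.0
time_s: 30.5
tcp_pos: [0.4485, 0.2829, 0.1227]
tcp_rot: [179.9, 0.0, 5.4]
force: [15.2, -1.3, -1.3]
opening: 0.191
gripper_force: 25.0
red [249.  238.5] 150 mean [0.55   0.109  0.0449] z90 0.051 toprect [549.9 108.5] [20.7 35.8] 10.3
red [194.6 244.8] 23 mean [0.5335 0.2405 0.056 ] z90 0.058 toprect [533.7 240.7] [ 4.5 27.3] 6.8
blue [168.3 100.5] 54 mean [0.9109 0.3244 0.0542] z90 0.056 toprect [911.  324.3] [14.1 31.4] 10.7
blue [248.  192.1] 775 mean [0.6633 0.1116 0.0677] z90 0.07 toprect [661.2 120.7] [197.9 214. ] 5.4
blue [206.7 233.1] 25 mean [0.5606 0.2097 0.0678] z90 0.069 toprect [563.4 207.9] [22.4 14.9] 89.9
red [198.5 199. ] 21 mean [0.5321 0.2413 0.0561] z90 0.057 toprect [531.8 240.5] [ 5.4 28.8] 5.1
red [235.2 230.8] 140 mean [0.5467 0.1101 0.0434] z90 0.05 toprect [547.5 109.6] [22.1 38.1] 3.6
yellow [243.8 157.7] 30 mean [0.7147 0.3017 0.0462] z90 0.053 toprect [714.3 305.4] [ 4.3 23.4] 6.4
yellow [237.  239.7] 104 mean [0.5421 0.0995 0.024 ] z90 0.035 toprect [540.2 100.6] [22.  45.6] 44.9
blue [292.8 129.5] 139 mean [0.906  0.3174 0.0372] z90 0.055 toprect [910.5 324.6] [19.7 37.5] 9.3
blue [270.8 204.1] 1072 mean [0.652  0.1079 0.0673] z90 0.069 toprect [659.6 121.5] [201.8 219. ] 5.6
blue [174.6 208.9] 312 mean [0.4741 0.262  0.0437] z90 0.065 toprect [480.9 252.3] [38.4 54.8] 71.1
```

View pics/t10c.png

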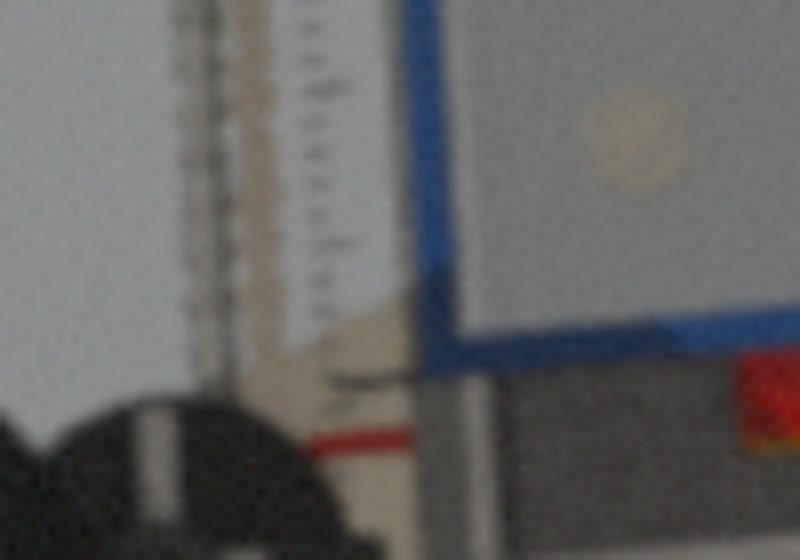

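The pointer stands at crop (365,380) and the red band at (355,440). That leaves roughly 15 mm. I'll cast rays for the exact gap in both views.

Run:
```python
from h import *
a=np.array([np.cos(np.radians(5.4)),np.sin(np.radians(5.4))]); C=np.array([.595,.115])
f=lambda p:(round(float((p[:2]-C)@a)*1e3,1),round(float((p[:2]-C)@[-a[1],a[0]])*1e3,1))
for n,cd in (('top10'.replace('top','t'),0),('s10',1)):
    im,d,K,W=load(n); P=cloud(d,K,W); g=im.max(2)
    L=np.stack([(P[...,:2]-C)@a,(P[...,:2]-C)@np.array([-a[1],a[0]])],-1)
    red=masks(im)['red']&(L[...,1]>.112)&(L[...,1]<.148)&(abs(L[...,0]+.05)<.03)
    sc=(abs(L[...,1]-.125)<.008)&(abs(L[...,0]+.035)<.012)&(P[...,2]>.04)
    med=np.median(g[sc]); dk=sc&(g<.62*med)
    print(n,'mark',red.sum(),L[red].mean(0)*1e3,'med',med,'dark',dk.sum(),L[dk].mean(0)*1e3 if dk.any() else 0,P[dk][:,2].mean() if dk.any() else 0)
    for v,u in zip(*np.nonzero(dk)): print((u,v),g[v,u],f(ray(u,v,K,W,.062)),f(ray(u,v,K,W,.057)),P[v,u,2].round(3))
    vs,us=np.nonzero(red); print('markray',f(ray(us.mean(),vs.mean(),K,W,.057)))
```

```text
t10 mark 23 [-49.43694961 130.73591213] med 116.0 dark 0 0 0
markray (-49.6, 130.5)
s10 mark 29 [-56.90527358 134.31123706] med 148.0 dark 4 [-33.25185811 125.20177416] 0.06085542123395629
(np.int64(204), np.int64(194)) 75 (-33.7, 130.2) (-31.2, 134.6) 0.063
(np.int64(205), np.int64(195)) 74 (-34.2, 125.8) (-31.6, 130.1) 0.059
(np.int64(206), np.int64(196)) 75 (-34.6, 121.3) (-32.0, 125.6) 0.062
(np.int64(207), np.int64(196)) 84 (-32.9, 119.5) (-30.3, 123.8) 0.06
markray (-4.2, 233.7)
```

```bash
python3 -m inch '{"offset":[[3.2,-16,0],[12.3,-29.7,0],[25.9,-38.8,0],[42,-42,0],[58,-38.8,0],[71.5,-29.7,0],[80.5,-16,0],[83.5,0,0]],"turn":[[0,0,0],[0,0,0],[0,0,0],[0,0,0],[0,0,0],[0,0,0],[0,0,0],[0,0,0]]}'
python3 -m inch '{"offset":[[0,0,0],[0,0,0],[0,0,0],[0,0,0]],"turn":[[0,0,0],[0,0,0],[0,0,0],[0,0,0]]}'
python3 - <<'E'
from h import *
im,d,K,W=grab('side','s11'); comps(im,d,K,W,15,ylim=(.0,.4),xlim=(.42,1)); A=cv2.resize(im[170:220,170:245,::-1],(600,400))
im,d,K,W=grab('top','t11'); comps(im,d,K,W,15,ylim=(.0,.4),xlim=(.42,1)); B=cv2.resize(im[225:265,170:245,::-1],(600,200),interpolation=cv2.INTER_CUBIC) 
cv2.imwrite('pics/c11.png',np.vstack([A,B]))
E
```

```text
time_s: 31.6
tcp_pos: [0.5327, 0.2906, 0.1225]
tcp_rot: [180.0, 0.0, 5.4]
force: [-8.6, 2.0, 12.6]
opening: 0.191
gripper_force: 25.0
time_s: 32.1
tcp_pos: [0.5325, 0.2905, 0.1226]
tcp_rot: [180.0, 0.0, 5.4]
force: [0.3, -2.0, 7.1]
opening: 0.192
gripper_force: 25.0
red [198.4 198.7] 23 mean [0.5326 0.2428 0.0554] z90 0.059 toprect [532.6 242.3] [ 6.2 29.8] 0.9
red [234.1 231.8] 96 mean [0.543  0.1095 0.0432] z90 0.048 toprect [542.4 109.5] [11.8 36.9] 8.4
yellow [240.  160.5] 27 mean [0.6999 0.2993 0.0462] z90 0.053 toprect [699.7 303.1] [ 4.4 21.9] 3.1
yellow [236.2 240. ] 98 mean [0.5404 0.1001 0.0236] z90 0.034 toprect [537.9 102.5] [18.1 42.1] 39.4
blue [292.8 129.5] 139 mean [0.906  0.3174 0.0372] z90 0.054 toprect [908.6 323.1] [38.4 19.3] 89.2
blue [267.3 207.4] 1059 mean [0.6395 0.105  0.0672] z90 0.069 toprect [645.2 120.4] [202. 222.] 5.6
blue [174.7 208.8] 314 mean [0.4742 0.2615 0.0446] z90 0.068 toprect [482.3 248.4] [37.7 52.5] 75.6
red [249.1 241.8] 63 mean [0.5421 0.109  0.0424] z90 0.047 toprect [543.2 108.1] [ 9.6 33.2] 5.1
blue [168.  100.5] 54 mean [0.9112 0.3253 0.0539] z90 0.057 toprect [909.7 324.2] [14.2 34.1] 2.3
blue [257.4 185.6] 552 mean [0.6795 0.0885 0.0677] z90 0.07 toprect [645.5 119.3] [197.4 212.9] 5.5
blue [202.5 200.4] 15 mean [0.6417 0.223  0.0667] z90 0.068 toprect [640.3 223.6] [24.9  4.8] 3.5
blue [217.3 233.5] 155 mean [0.5597 0.1842 0.0677] z90 0.07 toprect [558.4 180.4] [137.7  69.1] 59.1
```

View pics/c11.png

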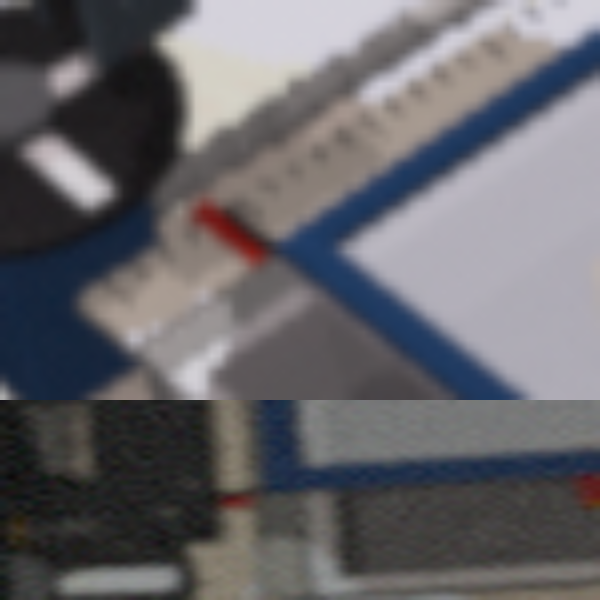

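Run:
```python
from h import *
a=np.array([np.cos(np.radians(5.4)),np.sin(np.radians(5.4))]); b=np.array([-a[1],a[0]]); C=np.array([.595,.115])
def prof(n,x0,x1,ys,z,inv=False):
    im,d,K,W=load(n); V=np.linalg.inv(W)
    out=[]
    for x in np.arange(x0,x1,1.):
        vals=[]
        for y in ys:
            p=C+a*x/1e3+b*y/1e3; q=K@(V[:3,:3]@[p[0],p[1],z]+V[:3,3]); u,v=q[:2]/q[2]
            vals.append(cv2.getRectSubPix(im,(1,1),(u,v))[0,0])
        out.append((int(x),*np.mean(vals,0).astype(int)))
    print(n,z,out)
for z in(.057,.064): 
    prof('t0' if 0 else 'top0',107,124,(120,124,128),z); prof('side0',107,124,(120,124,128),z)
    prof('s11',-62,-38,(120,124,128),z); prof('t11',-62,-38,(120,124,),z)
```

```text
top0 0.057 [(107, np.int64(127), np.int64(128), np.int64(129)), (108, np.int64(126), np.int64(127), np.int64(129)), (109, np.int64(126), np.int64(127), np.int64(129)), (110, np.int64(126), np.int64(127), np.int64(129)), (111, np.int64(125), np.int64(127), np.int64(128)), (112, np.int64(125), np.int64(127), np.int64(127)), (113, np.int64(124), np.int64(125), np.int64(125)), (114, np.int64(120), np.int64(121), np.int64(121)), (115, np.int64(114), np.int64(116), np.int64(116)), (116, np.int64(107), np.int64(108), np.int64(109)), (117, np.int64(95), np.int64(96), np.int64(97)), (118, np.int64(82), np.int64(84), np.int64(84)), (119, np.int64(80), np.int64(82), np.int64(82)), (120, np.int64(85), np.int64(85), np.int64(85)), (121, np.int64(90), np.int64(90), np.int64(90)), (122, np.int64(100), np.int64(102), np.int64(101)), (123, np.int64(111), np.int64(113), np.int64(113))]
side0 0.057 [(107, np.int64(192), np.int64(190), np.int64(201)), (108, np.int64(192), np.int64(190), np.int64(201)), (109, np.int64(192), np.int64(190), np.int64(201)), (110, np.int64(193), np.int64(191), np.int64(202))
[... 6585 characters left out ...]
np.int64(43)), (-52, np.int64(76), np.int64(39), np.int64(35)), (-51, np.int64(69), np.int64(34), np.int64(32)), (-50, np.int64(62), np.int64(33), np.int64(31)), (-49, np.int64(58), np.int64(34), np.int64(33)), (-48, np.int64(59), np.int64(44), np.int64(41)), (-47, np.int64(61), np.int64(53), np.int64(48)), (-46, np.int64(70), np.int64(64), np.int64(57)), (-45, np.int64(80), np.int64(77), np.int64(66)), (-44, np.int64(89), np.int64(87), np.int64(74)), (-43, np.int64(93), np.int64(88), np.int64(77)), (-42, np.int64(96), np.int64(89), np.int64(80)), (-41, np.int64(97), np.int64(90), np.int64(80)), (-40, np.int64(97), np.int64(92), np.int64(80)), (-39, np.int64(97), np.int64(91), np.int64(79))]
```

The pointer reads about 2–2.5 mm short of the band's middle in both views, allowing for its height above the strip. I'll turn 26° more.

```bash
python3 -m inch '{"offset":[[-0.3,5,0],[-1,9,0],[-2.3,14,0],[-4.2,18.4,0],[-4.2,18.4,0],[-4.2,18.4,0]],"turn":[[0,0,0],[0,0,0],[0,0,0],[0,0,0],[0,0,0],[0,0,0]]}'
python3 -m inch '{"offset":[[0,0,0],[0,0,0],[0,0,0],[0,0,-15],[0,0,-45],[0,0,-75],[-20,60,-75],[-40,110,-75]],"turn":[[0,0,0],[0,0,0],[0,0,0],[0,0,0],[0,0,0],[0,0,0],[0,0,0],[0,0,0]]}' 50
python3 - <<'E'
from h import *
im,d,K,W=grab('side','s12'); comps(im,d,K,W,15,ylim=(.0,.4),xlim=(.42,1)); A=cv2.resize(im[170:220,170:245,::-1],(600,400))
im,d,K,W=grab('top','t12'); comps(im,d,K,W,15,ylim=(-.4,.4),xlim=(.42,1)); B=cv2.resize(im[230:255,180:255,::-1],(600,200),interpolation=cv2.INTER_CUBIC) 
cv2.imwrite('pics/c12.png',np.vstack([A,B]))
E
```

```text
time_s: 32.95
tcp_pos: [0.5298, 0.2718, 0.1226]
tcp_rot: [180.0, 0.1, 5.4]
force: [-1.5, -1.5, 9.9]
opening: 0.189
gripper_force: 25.0
time_s: 33.95
tcp_pos: [0.5004, 0.1582, 0.1987]
tcp_rot: [-180.0, -0.1, 5.4]
force: [0.8, -0.3, -0.3]
opening: 0.55
gripper_force: 0.0
red [198.5 199.1] 16 mean [0.5312 0.2397 0.0575] z90 0.061 toprect [531.  239.8] [ 2.3 29.2] 6.3
red [233.8 232. ] 85 mean [0.5423 0.1098 0.0426] z90 0.047 toprect [542.  109.4] [13.1 36.9] 9.0
yellow [239.1 160.6] 31 mean [0.6977 0.3002 0.0465] z90 0.054 toprect [695.6 303.3] [ 6.6 25.1] 12.3
yellow [236.  240.2] 93 mean [0.5397 0.0999 0.0237] z90 0.035 toprect [537.1 102.9] [17.9 40. ] 35.1
blue [292.8 129.5] 139 mean [0.9059 0.3172 0.0374] z90 0.054 toprect [908.4 322. ] [16.5 35.7] 8.3
blue [266.4 206.7] 1050 mean [0.6394 0.1084 0.0672] z90 0.069 toprect [643.1 120.3] [201.7 220.6] 5.5
blue [174.5 208.8] 312 mean [0.4739 0.2618 0.0443] z90 0.067 toprect [478.3 253. ] [39.9 59.9] 71.1
yellow [428.  206.6] 47 mean [ 0.6351 -0.3481  0.0189] z90 0.022 toprect [ 635.4 -348.5] [10.3 24.8] 85.1
yellow [443.1 208.7] 29 mean [ 0.6299 -0.3875  0.0166] z90 0.019 toprect [ 630.3 -387.5] [ 6.8 23.8] 85.1
yellow [442.8 224.4] 136 mean [ 0.5813 -0.361   0.0705] z90 0.072 toprect [ 581.1 -362.6] [87.4  9.3] 82.5
yellow [450.6 245. ] 117 mean [ 0.5291 -0.3659  0.0936] z90 0.106 toprect [ 531.3 -357. ] [34.3 10.5] 84.5
yellow [429.5 243.7] 46 mean [ 0.5346 -0.326   0.0703] z90 0.073 toprect [ 535. -328.] [29.4  7.8] 88.9
blue [168.  100.4] 52 mean [0.9112 0.3252 0.0542] z90 0.056 toprect [910.8 325.4] [13.1 31.7] 5.4
blue [241.7 174.6] 456 mean [0.7069 0.1276 0.0687] z90 0.07 toprect [644.4 119.6] [194.3 212.9] 5.2
blue [287.  233.2] 20 mean [0.56   0.016  0.0674] z90 0.069 toprect [559.3  16.5] [ 7.5 21.2] 23.0
blue [271.4 235.1] 35 mean [0.5557 0.0531 0.0679] z90 0.07 toprect [555.5  52.9] [ 6.2 41.2] 3.6
```

View pics/c12.png

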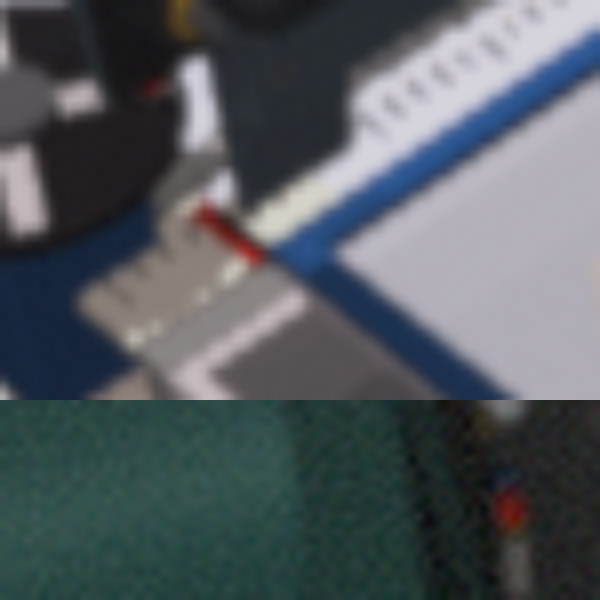

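The pointer now lies within the band in the side view. The arm blocks the top view, so I'll recheck once it is clear. Next I go to the guard tab at (0.531, -0.357), with the panel yaw about -7°.

```bash
python3 -m inch '{"offset":[[-1,40,0],[-3,90,0],[-5,150,0],[-7,210,0],[-10,270,0],[-12,330,0],[-14,390,0],[-15,430,0]],"turn":[[0,0,-8],[0,0,-18],[0,0,-28],[0,0,-38],[0,0,-48],[0,0,-58],[0,0,-68],[0,0,-77]]}' 60
python3 -c "
from h import *
print(rel(.5313,-.357,.17,172.8))"
```

```text
time_s: 35.05
tcp_pos: [0.5265, -0.2723, 0.1984]
tcp_rot: [179.9, 0.0, 82.7]
force: [0.4, 0.3, 0.1]
opening: 0.655
gripper_force: 0.0
(array([-83.4,  15.4,  28.5]), np.float64(-0.08992110196425074))
```

```bash
python3 -m inch '{"offset":[[-30,6,0],[-60,12,0],[-83,15,15],[-83,15,45],[-83,15,75],[-83,15,100],[-83,15,109],[-83,15,109]],"turn":[[0,0,0],[0,0,0],[0,0,0],[0,0,0],[0,0,0],[0,0,0],[0,0,0],[0,0,0]]}'
python3 - <<'E'
from h import *
print(rel(.5313,-.357,.089,172.8))
a=np.array([np.cos(np.radians(5.4)),np.sin(np.radians(5.4))]); b=np.array([-a[1],a[0]]); C=np.array([.595,.115])
im,d,K,W=grab('top','t13'); comps(im,d,K,W,8,ylim=(.05,.4),xlim=(.42,1)); cv2.imwrite('pics/c13.png',cv2.resize(im[225:255,175:235,::-1],(800,400),interpolation=cv2.INTER_CUBIC))
def prof(im,K,W,z,x0,x1):
    V=np.linalg.inv(W)
    for x in np.arange(x0,x1,1.):
        vals=[]
        for y in(120,124,128,132):
            p=C+a*x/1e3+b*y/1e3; q=K@(V[:3,:3]@[p[0],p[1],z]+V[:3,3]); vals.append(cv2.getRectSubPix(im,(1,1),tuple(q[:2]/q[2]))[0,0])
        print(int(x),np.mean(vals,0).astype(int).tolist(),end=' ')
    print()
prof(im,K,W,.06,-60,-40)
im,d,K,W=grab('side','s13'); prof(im,K,W,.06,-62,-40)
E
```

```text
time_s: 36.05
tcp_pos: [0.5303, -0.3544, 0.0887]
tcp_rot: [-180.0, -0.0, 82.4]
force: [-0.1, -0.0, -0.1]
opening: 0.657
gripper_force: 0.0
(array([-2.4,  1.4, -0.3]), np.float64(-0.40277947502193))
red [172.1 243.3] 55 mean [0.5287 0.2708 0.1437] z90 0.15 toprect [528.8 268.5] [13.9 16. ] 6.6
red [249.6 241.9] 50 mean [0.5419 0.1076 0.043 ] z90 0.046 toprect [541.9 108.1] [ 7.7 33.2] 5.0
blue [168.2 100.5] 53 mean [0.9108 0.3244 0.0544] z90 0.057 toprect [911.  324.4] [11.7 32.2] 4.3
blue [244.3 203. ] 900 mean [0.636  0.1201 0.0677] z90 0.07 toprect [645.  119.2] [199.  214.6] 5.3
-60 [119, 114, 102] -59 [120, 115, 103] -58 [121, 115, 104] -57 [120, 111, 101] -56 [118, 105, 96] -55 [114, 94, 86] -54 [108, 81, 74] -53 [101, 67, 61] -52 [92, 55, 50] -51 [83, 44, 40] -50 [77, 42, 40] -49 [76, 46, 43] -48 [81, 56, 53] -47 [92, 70, 67] -46 [104, 85, 81] -45 [113, 99, 96] -44 [120, 112, 109] -43 [124, 120, 116] -42 [124, 123, 120] -41 [123, 124, 122] 
-62 [54, 59, 66] -61 [53, 58, 66] -60 [53, 58, 66] -59 [53, 58, 65] -58 [53, 58, 65] -57 [53, 59, 65] -56 [53, 59, 66] -55 [53, 59, 66] -54 [53, 59, 66] -53 [53, 59, 66] -52 [53, 59, 65] -51 [53, 59, 65] -50 [53, 59, 65] -49 [53, 59, 66] -48 [53, 58, 66] -47 [53, 58, 65] -46 [53, 58, 65] -45 [54, 59, 65] -44 [54, 59, 65] -43 [53, 58, 65] -42 [53, 58, 65] -41 [53, 58, 65]
```

View pics/c13.png

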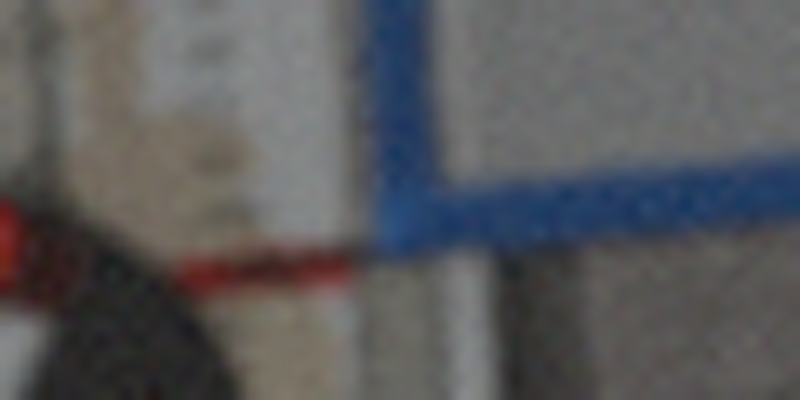

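The black pointer lies in the middle of the red band at (260,265), with red showing on both sides, so the lid is set. Next I pinch the guard tab and slide it off.

```bash
python3 -m inch '{"offset":[[-2.5,1.4,0],[-2.5,1.4,0],[-2.5,1.4,0],[-2.5,1.4,0],[-2.5,1.4,0],[-2.5,1.4,0],[-2.5,1.4,0],[-2.5,1.4,0]],"turn":[[0,0,-0.4],[0,0,-0.4],[0,0,-0.4],[0,0,-0.4],[0,0,-0.4],[0,0,-0.4],[0,0,-0.4],[0,0,-0.4]]}' 0 20;  python3 -m inch '{"offset":[[0,-12,0],[0,-27,0],[0,-42,0],[0,-57,0],[0,-72,0],[0,-87,0],[0,-99,0],[0,-103,0]],"turn":[[0,0,0],[0,0,0],[0,0,0],[0,0,0],[0,0,0],[0,0,0],[0,0,0],[0,0,0]]}'
python3 -m inch '{"offset":[[0,0,0],[0,0,0],[0,0,0],[0,0,0],[0,0,-25],[0,0,-65]],"turn":[[0,0,0],[0,0,0],[0,0,0],[0,0,0],[0,0,0],[0,0,0]]}' 45
python3 - <<'E'
from h import *
im,d,K,W=grab('top','t14'); comps(im,d,K,W,3,ylim=(-.45,-.28),xlim=(.38,.7)); cv2.imwrite('pics/c14.png',cv2.resize(im[190:310,370:490,::-1],(600,600)))
E
```

```text
time_s: 37.15
tcp_pos: [0.5309, -0.3571, 0.0884]
tcp_rot: [-180.0, -0.0, 82.8]
force: [0.6, 0.9, 0.0]
opening: 0.131
gripper_force: 20.0
time_s: 38.15
tcp_pos: [0.4282, -0.3446, 0.0885]
tcp_rot: [179.9, 0.1, 82.8]
force: [22.9, -3.6, -23.0]
opening: 0.131
gripper_force: 20.0
time_s: 38.9
tcp_pos: [0.4282, -0.3436, 0.1531]
tcp_rot: [-179.9, -0.1, 82.8]
force: [-0.1, 0.1, 0.3]
opening: 0.491
gripper_force: 0.0
yellow [428.  206.8] 49 mean [ 0.6347 -0.3484  0.0185] z90 0.021 toprect [ 633.9 -349.1] [10.2 27.2] 84.0
yellow [443.3 208.6] 32 mean [ 0.6303 -0.3882  0.0165] z90 0.019 toprect [ 630.2 -388.5] [ 7.6 24.1] 79.9
yellow [439.9 267.1] 112 mean [ 0.4791 -0.3465  0.0707] z90 0.073 toprect [ 479.7 -345.1] [72.9 10.4] 81.4
yellow [427.5 287.3] 32 mean [ 0.432  -0.3138  0.071 ] z90 0.073 toprect [ 431.8 -314.3] [23.5  6.8] 79.0
yellow [448.7 289.2] 74 mean [ 0.4282 -0.3515  0.0992] z90 0.105 toprect [ 429.5 -345.8] [32.5 10.4] 80.4
```

View pics/c14.png

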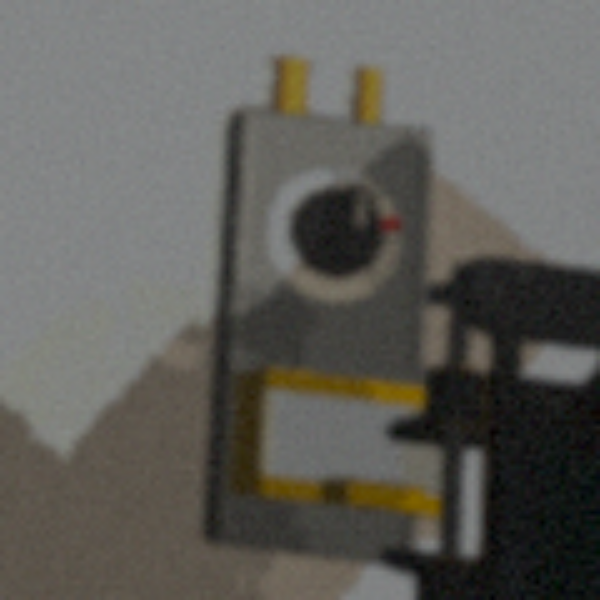

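The guard is off. The dial shows at (335,230) in this crop, with the white pointer near (358,205) and the red mark at (390,223). I'll take a close wrist look.

```bash
python3 -m inch '{"offset":[[-10,20,-30],[-25,50,-45],[-40,85,-45],[-55,115,-45],[-60,128,-45],[-60,128,-45],[-60,128,-45]],"turn":[[0,0,0],[0,0,0],[0,0,0],[0,0,0],[0,0,0],[0,0,0],[0,0,0]]}'
python3 - <<'E'
from h import *
im,d,K,W=grab('wrist','w15'); comps(im,d,K,W,10,ylim=(-.45,-.28),xlim=(.38,.7)); cv2.imwrite('pics/c15.png',cv2.resize(im[80:230,180:380,::-1],(800,600)))
print(tool().round(4)[:3,3])
P=cloud(d,K,W); m=(abs(P[...,2]-.058)<.004)&(np.hypot(P[...,0]-.556,P[...,1]+.36)<.03)
print(m.sum(),cv2.minAreaRect((P[m][:,:2]*1e3).astype(np.float32)))
m=(abs(P[...,2]-.034)<.003)&(np.hypot(P[...,0]-.556,P[...,1]+.36)<.03); print(m.sum(),cv2.minEnclosingCircle((P[m][:,:2]*1e3).astype(np.float32)))
E
```

```text
time_s: 39.83
tcp_pos: [0.5474, -0.4191, 0.1981]
tcp_rot: [-180.0, -0.0, 82.8]
force: [-0.1, 1.0, 0.5]
opening: 0.494
gripper_force: 0.0
red [289.4 166.5] 47 mean [ 0.5618 -0.3881  0.0264] z90 0.027 toprect [ 561.6 -388.2] [6.4 9.3] 11.8
yellow [199.3 141.2] 1049 mean [ 0.4779 -0.3493  0.0703] z90 0.072 toprect [ 477.7 -349.8] [89.2 10.4] 83.2
yellow [137.  133.2] 1102 mean [ 0.4313 -0.3352  0.0929] z90 0.105 toprect [ 429.5 -344. ] [35.2 12.4] 84.6
yellow [349.4 116.9] 31 mean [ 0.635  -0.3427  0.0173] z90 0.018 toprect [ 634.4 -342.6] [ 2.4 27.1] 83.0
yellow [349.1 128. ] 66 mean [ 0.6338 -0.3546  0.0173] z90 0.019 toprect [ 632.7 -353.1] [ 5.2 29.3] 83.7
yellow [342.5 158.8] 124 mean [ 0.6239 -0.3879  0.0172] z90 0.019 toprect [ 628.3 -388.3] [10.5 27.4] 82.7
yellow [354.5 154.6] 17 mean [ 0.6381 -0.3849  0.0163] z90 0.017 toprect [ 637.9 -384.7] [ 3.  11.9] 69.1
yellow [150.2 175.1] 244 mean [ 0.4242 -0.3748  0.0713] z90 0.072 toprect [ 424.  -374.3] [27.2 10.9] 79.5
[ 0.5474 -0.4192  0.1983]
461 ((557.1641235351562, -359.4841613769531), (11.004919052124023, 41.740047454833984), 78.53665161132812)
938 ((557.056884765625, -359.56170654296875), 22.874475479125977)
```

View pics/c15.png

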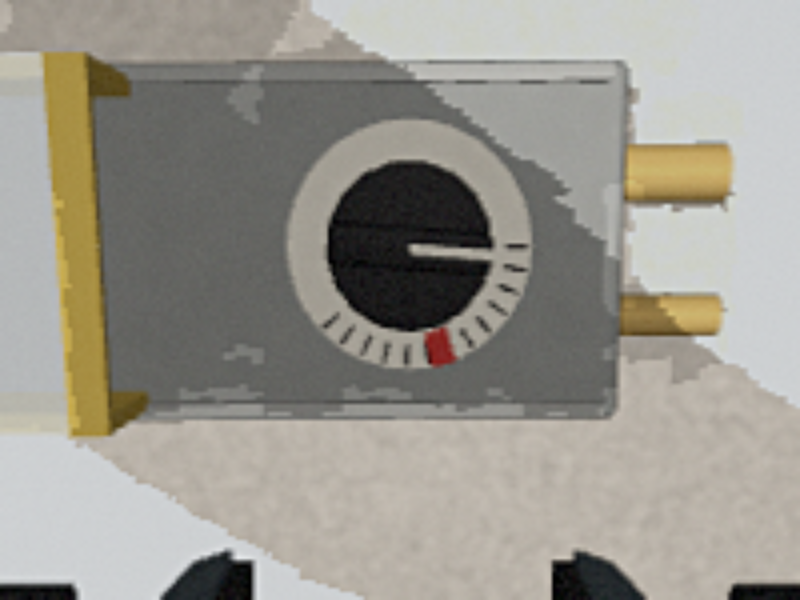

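The bar lies at -11.5° and the mark at -80.9°, 29 mm out. So the knob needs about 69.4° clockwise (1.21 rad), which is inside the stated range.

```bash
python3 -m inch '{"offset":[[8,0,0],[16,0,0],[24,1,0],[32,1,0],[40,1,0],[48,2,0],[55,2,0],[60,2,0]],"turn":[[0,0,-10],[0,0,-20],[0,0,-30],[0,0,-40],[0,0,-50],[0,0,-60],[0,0,-70],[0,0,-80]]}' 40
python3 -m inch '{"offset":[[0,0,20],[0,0,50],[0,0,70],[0,0,70]],"turn":[[0,0,-5.7],[0,0,-5.7],[0,0,-5.7],[0,0,-5.7]]}'
python3 -c "
from h import *
print(rel(.5571,-.3595,.047,78.5))"
```

```text
time_s: 40.88
tcp_pos: [0.5571, -0.3599, 0.1986]
tcp_rot: [180.0, -0.0, 163.1]
force: [-0.3, 0.7, 1.4]
opening: 0.438
gripper_force: 0.0
time_s: 41.38
tcp_pos: [0.5568, -0.3599, 0.1271]
tcp_rot: [179.9, -0.1, 168.5]
force: [-0.9, 0.3, 0.6]
opening: 0.438
gripper_force: 0.0
(array([-0.4,  0.4, 80.1]), np.float64(-0.02409455114697323))
```

```bash
python3 -m inch '{"offset":[[0,0,25],[0,0,50],[0,0,68],[0,0,76],[0,0,78],[0,0,78]],"turn":[[0,0,0],[0,0,0],[0,0,0],[0,0,0],[0,0,0],[0,0,0]]}'
python3 -m inch '{"offset":[[0,0,0],[0,0,0],[0,0,0],[0,0,0],[0,0,0],[0,0,0],[0,0,0]],"turn":[[0,0,0],[0,0,0],[0,0,0],[0,0,0],[0,0,0],[0,0,0],[0,0,0]]}' 0 20
python3 -m inch '{"offset":[[0,0,0],[0,0,0],[0,0,0],[0,0,0],[0,0,0],[0,0,0],[0,0,0],[0,0,0]],"turn":[[0,0,8],[0,0,17],[0,0,26],[0,0,35],[0,0,44],[0,0,53],[0,0,62],[0,0,69.4]]}'
python3 -m inch '{"offset":[[0,0,0],[0,0,0],[0,0,0],[0,0,0]],"turn":[[0,0,0],[0,0,0],[0,0,0],[0,0,0]]}'
```

```text
time_s: 42.12
tcp_pos: [0.5581, -0.3607, 0.051]
tcp_rot: [-180.0, 0.0, 168.5]
force: [0.7, 0.7, 0.4]
opening: 0.437
gripper_force: 0.0
time_s: 43.0
tcp_pos: [0.558, -0.36, 0.0506]
tcp_rot: [180.0, -0.0, 168.5]
force: [0.5, 5.8, 3.5]
opening: 0.117
gripper_force: 20.0
time_s: 44.0
tcp_pos: [0.5569, -0.3609, 0.0506]
tcp_rot: [-179.9, -0.0, 98.8]
force: [-8.1, -4.5, 7.0]
opening: 0.117
gripper_force: 20.0
time_s: 44.5
tcp_pos: [0.5569, -0.3609, 0.0505]
tcp_rot: [-179.9, -0.0, 99.1]
force: [-7.8, -2.6, 5.5]
opening: 0.123
gripper_force: 20.0
```

```bash
python3 -m inch '{"offset":[[0,0,0],[0,0,0],[0,0,0],[0,0,-20],[0,0,-70],[0,0,-120],[-30,0,-148],[-60,0,-148]],"turn":[[0,0,0],[0,0,0],[0,0,0],[0,0,0],[0,0,0],[0,0,0],[0,0,0],[0,0,0]]}' 40
python3 -m inch '{"offset":[[0,0,0],[0,0,0]],"turn":[[0,0,0],[0,0,0]]}'
python3 - <<'E'
from h import *
im,d,K,W=grab('wrist','w16'); comps(im,d,K,W,10,ylim=(-.45,-.28),xlim=(.38,.62)); cv2.imwrite('pics/c16.png',cv2.resize(im[80:230,180:380,::-1],(800,600)))
P=cloud(d,K,W); m=(abs(P[...,2]-.058)<.004)&(np.hypot(P[...,0]-.556,P[...,1]+.36)<.03)
print(m.sum(),cv2.minAreaRect((P[m][:,:2]*1e3).astype(np.float32)))
print(rel(.4288,-.3443,.15,172.8))
E
```

```text
time_s: 45.5
tcp_pos: [0.5687, -0.4212, 0.2033]
tcp_rot: [179.8, 0.2, 99.1]
force: [-0.1, 0.4, -0.3]
opening: 0.44
gripper_force: 0.0
time_s: 45.75
tcp_pos: [0.567, -0.4191, 0.1987]
tcp_rot: [-180.0, -0.0, 99.1]
force: [-0.2, 0.2, 0.5]
opening: 0.439
gripper_force: 0.0
red [279.8 167.4] 43 mean [ 0.5617 -0.3882  0.0265] z90 0.028 toprect [ 561.4 -388.3] [5.7 8.1] 9.2
yellow [151.1  67.2] 335 mean [ 0.4317 -0.3127  0.0718] z90 0.072 toprect [ 431.5 -313.5] [29.2 11.9] 89.5
yellow [198.7 116.6] 1095 mean [ 0.4778 -0.3493  0.0704] z90 0.072 toprect [ 477.6 -349.7] [89.5 10.6] 83.1
yellow [129.4  97.8] 650 mean [ 0.4296 -0.3437  0.1044] z90 0.105 toprect [ 429. -344.] [35.6 12.3] 83.0
yellow [140.4 131.9] 197 mean [ 0.4247 -0.3713  0.0714] z90 0.072 toprect [ 424.4 -371.6] [22.6 10.7] 76.6
466 ((557.4405517578125, -359.67333984375), (10.232421875, 42.59546661376953), 9.037653923034668)
(array([  95.5, -124.6,   48.6]), np.float64(16.30144076175))
```

View pics/c16.png

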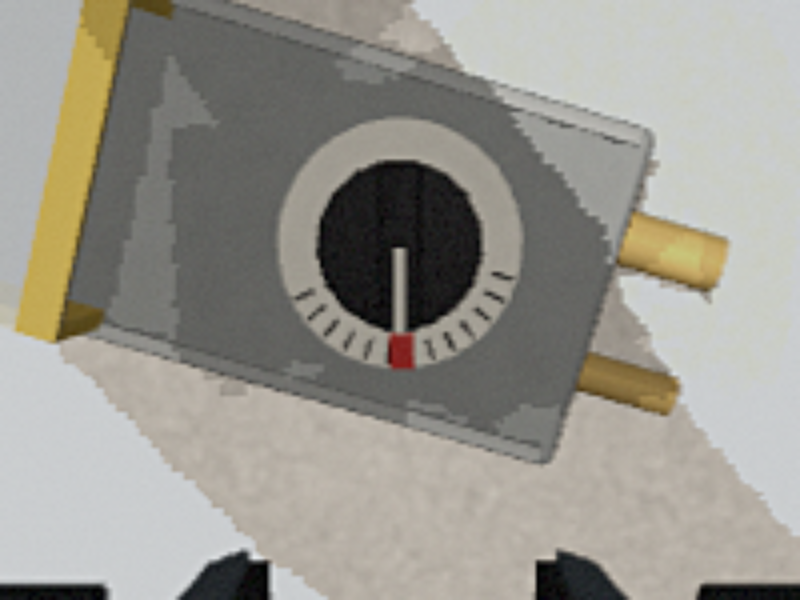

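The white pointer at (400,330) points exactly at the red mark at (401,352). Next I slide the guard back.

```bash
python3 -m inch '{"offset":[[20,-26,0],[45,-58,0],[70,-90,0],[88,-114,0],[95.5,-124.5,0],[95.5,-124.5,20],[95.5,-124.5,45],[95.5,-124.5,55]],"turn":[[0,0,4],[0,0,9],[0,0,14],[0,0,16.3],[0,0,16.3],[0,0,16.3],[0,0,16.3],[0,0,16.3]]}' 60
python3 -c "
from h import *
print(rel(.429,-.344,.089,172.8))"
```

```text
time_s: 46.8
tcp_pos: [0.4292, -0.3447, 0.1423]
tcp_rot: [-179.9, -0.0, 82.9]
force: [-0.7, 0.6, 0.2]
opening: 0.659
gripper_force: 0.0
(array([ 0.6, -0.2, 53.3]), np.float64(0.057353039853524024))
```

```bash
python3 -m inch '{"offset":[[0,0,20],[0,0,40],[0,0,51],[0,0,53],[0,0,53]],"turn":[[0,0,0],[0,0,0],[0,0,0],[0,0,0],[0,0,0]]}'
python3 -m inch '{"offset":[[0,0,0],[0,0,0],[0,0,0],[0,0,0],[0,0,0],[0,0,0],[0,0,0]],"turn":[[0,0,0],[0,0,0],[0,0,0],[0,0,0],[0,0,0],[0,0,0],[0,0,0]]}' 0 20
python3 -m inch '{"offset":[[0,12,0],[0,27,0],[0,42,0],[0,57,0],[0,72,0],[0,87,0],[0,98,0],[0,103,0]],"turn":[[0,0,0],[0,0,0],[0,0,0],[0,0,0],[0,0,0],[0,0,0],[0,0,0],[0,0,0]]}'
python3 -m inch '{"offset":[[0,0.5,0],[0,1,0],[0,1,0],[0,1,0]],"turn":[[0,0,0],[0,0,0],[0,0,0],[0,0,0]]}'
```

```text
time_s: 47.42
tcp_pos: [0.4296, -0.3454, 0.0909]
tcp_rot: [180.0, 0.0, 82.8]
force: [0.3, 0.1, 0.2]
opening: 0.66
gripper_force: 0.0
time_s: 48.3
tcp_pos: [0.4292, -0.3451, 0.0904]
tcp_rot: [-180.0, 0.0, 82.8]
force: [0.1, 0.3, 1.6]
opening: 0.128
gripper_force: 20.0
time_s: 49.3
tcp_pos: [0.5327, -0.3578, 0.0903]
tcp_rot: [180.0, -0.0, 82.8]
force: [-2.1, 5.8, 7.0]
opening: 0.127
gripper_force: 20.0
time_s: 49.8
tcp_pos: [0.5327, -0.3578, 0.0903]
tcp_rot: [-179.9, -0.0, 82.8]
force: [-4.0, 5.1, 7.5]
opening: 0.13
gripper_force: 20.0
```

```bash
python3 -m inch '{"offset":[[0,0,0],[0,0,0],[0,0,0],[0,0,-30],[0,0,-80],[0,0,-130],[30,-40,-150],[60,-90,-150]],"turn":[[0,0,0],[0,0,0],[0,0,0],[0,0,0],[0,0,0],[0,0,0],[0,0,0],[0,0,0]]}' 50
python3 -m inch '{"offset":[[0,0,0],[0,0,0],[0,0,0]],"turn":[[0,0,0],[0,0,0],[0,0,0]]}'
python3 - <<'E'
from h import *
im,d,K,W=grab('top','t17'); comps(im,d,K,W,8,ylim=(-.45,.4),xlim=(.4,.7)); cv2.imwrite('pics/t17c.png',cv2.resize(im[160:300,150:480,::-1],(800,340)))
im,d,K,W=grab('side','s17'); comps(im,d,K,W,8,ylim=(-.45,.4),xlim=(.4,.7)); A=cv2.resize(im[170:220,170:245,::-1],(600,400)); cv2.imwrite('pics/s17c.png',A)
E
```

```text
time_s: 50.8
tcp_pos: [0.4508, -0.2873, 0.2421]
tcp_rot: [179.8, 0.1, 82.8]
force: [-0.1, -0.3, 0.3]
opening: 0.546
gripper_force: 0.0
time_s: 51.18
tcp_pos: [0.4515, -0.288, 0.2405]
tcp_rot: [180.0, 0.0, 82.8]
force: [0.1, -0.6, -0.4]
opening: 0.55
gripper_force: 0.0
red [172.  243.3] 56 mean [0.5287 0.2712 0.1428] z90 0.15 toprect [528.8 268.6] [13.5 15.7] 3.9
red [249.3 241.9] 52 mean [0.5419 0.1085 0.0416] z90 0.047 toprect [542. 108.] [ 8.  33.4] 6.8
yellow [428.5 206.6] 23 mean [ 0.635  -0.3493  0.0195] z90 0.022 toprect [ 635.2 -349.2] [ 8.  24.6] 82.8
yellow [443.6 207.4] 25 mean [ 0.6334 -0.3892  0.0167] z90 0.019 toprect [ 631.  -389.5] [24.1  7.2] 6.2
yellow [437.8 222.9] 90 mean [ 0.5847 -0.3481  0.073 ] z90 0.072 toprect [ 576.4 -318.5] [ 28.4 123.6] 17.7
yellow [429.9 243.3] 42 mean [ 0.5357 -0.3271  0.0695] z90 0.073 toprect [ 535.8 -327. ] [26.7  8.5] 83.6
yellow [444.9 242.4] 29 mean [ 0.5343 -0.3487  0.1042] z90 0.106 toprect [ 535. -349.] [15.4  9.5] 87.6
yellow [455.3 243.6] 14 mean [ 0.5319 -0.3744  0.0996] z90 0.106 toprect [ 531.7 -371.5] [6.8 7.2] 89.5
blue [244.2 203.2] 897 mean [0.6357 0.1201 0.0679] z90 0.07 toprect [644.5 119.4] [198.4 214. ] 5.3
yellow [397.6 384.3] 959 mean [ 0.5467 -0.3631  0.0743] z90 0.103 toprect [ 531.3 -357.8] [35.1 12.5] 82.8
yellow [415.9 359.8] 86 mean [ 0.6328 -0.3501  0.0178] z90 0.02 toprect [ 632.8 -349.7] [12.6 26.2] 86.0
yellow [431.7 377.4] 69 mean [ 0.629  -0.3894  0.0162] z90 0.018 toprect [ 629.2 -389.3] [ 9.4 25.7] 89.1
```

View pics/t17c.png

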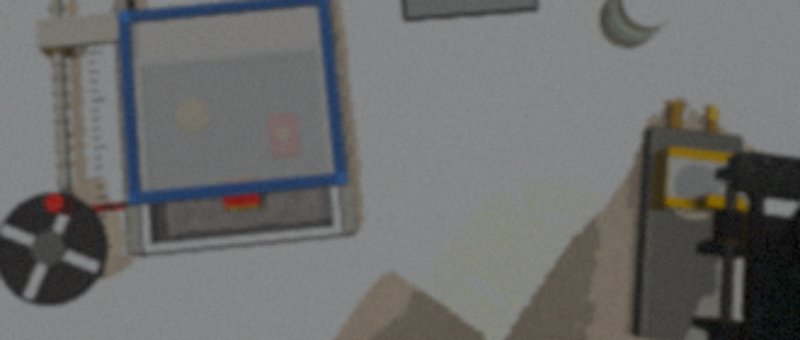

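The guard is back over the knob, the three objects lie apart in the chamber, the lid pointer is on the band and the arm is clear. I'll hand in.

```bash
python3 -c "
from cell import manip
print(manip.hand_in())"
```

```text
the job is handed in; nothing more can be done
None
```

The job is handed in with no verdict returned: house, weight and puzzle box stand apart on the chamber floor, the lid pointer is on the red band, the knob points at its red mark, and the guard is back over the knob.

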